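Roll the dust off both sides of a plate and rack it

ROBOT

A 6-joint arm with a two-finger parallel gripper is mounted at the origin on a cart in front of the work surface, level with it; the furniture and walls round the work are solid. World frame = base frame: x ahead of the robot, y to its left, z up, the work surface at z = 0. Lengths are in m, angles in rad, forces in N, time in s.
With the tool pointing down it reaches from about 0.225 to 0.875 m from the base axis. Payload 3.4 kg.
Tool frame: the origin (TCP) lies between the finger pads; the fingertips stand 25 mm ahead of it and the grasp point (between the pads) lies 6 mm ahead of it (manip.tips_ahead is the distance from the TCP to the fingertips, in m); z points along the fingers, x is the direction in which the jaws open and shut, and the axes are right-handed (so a half turn about z gives the same grasp; the last joint's range is limited). The gripper opens to 85 mm and grips with 20 to 120 N. Pads are 22 mm wide; open, the fingers measure 114 mm over their backs; the gripper's body (76 mm by 85 mm) begins 54 mm behind the grasp point. The pads swing forward as they close: fully open they stand 13 mm farther back than shut.
Start: joints at [1.079, 0.276, 1.505, -0, 1.361, -0.121], TCP at [0.208, 0.536, 0.256] pointing down, gripper open.
Joint ranges: [-2.89, 2.89], [-0.75, 2.08], [0.22, 2.7], [-1.18, 4.32], [0.11, 2.71], [-2.7, 2.7]. Speed limits (rad/s): [2.57, 2.57, 3.14, 3.14, 3.14, 3.14].

INTERFACE

Orientations are given as a unit quaternion [w, x, y, z].
In Python, from rig import manip gives the robot as it stands. The module is installed in compiled form; this text tells all that it offers.
- The arm moves only by the tool send_rows, never from a script. Its argument "plan" is a list of rows, each an object with "linear": the shift along the tool's x, y, z in m, a list of three; "delta_rot": the turn, a rotation vector about the tool's x, y, z in degrees, a list of three; "fingers": the finger opening in m, from 0 to 0.0854. A call has 1 to 12 rows; each row shifts and turns the pose as measured when the row begins, along the tool's axes as they then stand; what a row does not reach is not made up. A row lasts 1/12 s, in which the tool goes at most 41.7 mm and 7.16 degrees, less where a joint would pass 70% of its speed; a pose out of reach is approached as far as the arm can. A call with a gripper value outside its range is refused whole. The fingers move at their own pace and stop on an object; "force" is the grip in N (left out, the last holds). Time passes only in rows, so rows that do not move let the fingers close. It gives the time, the measured TCP pose, the force and the opening at its end, in the units of the state.
- manip.get_state(): the state, without advancing time (a new reading comes with each control period).
- manip.get_image(name): name is "scene" or "top"; returns the picture (384x512x3 uint8, red, green, blue); there is no depth.
- manip.camera_info(name): a dict with "K" (3x3 intrinsics, pixels), "rvec" (rotation vector, rad) and "tvec" (3), from world to camera coordinates, as OpenCV has them. Camera axes: x right, y down, z forward; pixel columns grow to the right and rows downward; lengths in m; the calibration is good to about 2 mm. A picture is of the moment at which its call begins. camera_info takes no time and is no camera call.
- manip.sign_off(): hands the job in, once; it reports no verdict.
Trained networks look in the newest picture that a camera, given by its name, has taken for a name from the list of things; names that differ only in an ending like _2 or _b are one class to them, and where a whole thing is asked for, a point or a joint stands for the part that bears it (a point fixed in the world has none). Each returns a list of dicts, best first, with "p" (0 to 1); they miss things now and then, are a little off and sometimes report something else, mostly with a low value. They report only what shows in the picture. A call takes as long as a camera call.
- manip.find_in(thing, camera): "extent" ([left, top, right, bottom] in pixels, round what is visible of it).
- manip.masks_of(thing, camera): "pixels" (384x512 bool, what is visible of it) and "extent" ([left, top, right, bottom] in pixels, round what is visible of it).
The state is a dict: "clock": time; "qpos": joint angles; "qd": joint speeds; "effort": joint torques, N m; "position": TCP position; "ee_rot": TCP orientation; "contact_force": force on the tool from outside, world axes, zero at the start; "moment": the same for the moment, N m; "width": finger opening in m.
Only numpy, scipy, OpenCV 4.12 (cv2) and the standard library are available. Lean on these libraries where they do the work, as an engineer would, in place of code of your own. Each camera call takes 0.05 s, during which the arm holds its last target. There are 200 camera calls.

TASK

Roll the dust off both sides of the long grey metal plate that lies on the carton: push it flat under the sprung roller, leading end (the one without holes) first, until the roller reaches the scribed cross line, and draw it back out. Do the plain back, which lies uppermost now, first; then turn the plate over and roll the countersunk side in the same way, last, so that it is not laid face down again. Finish with the plate standing free in the middle slot of the white rack, leading end down and fully home, without disturbing the two short plates there.

Things in the scene. Friction and masses are not known exactly. Their poses are not given: they have to be found in the camera images.
- plate: grey light-alloy plate 130 x 60 x 6 mm, 0.13 kg. Origin at centre; x to the leading end, y across, +z normal of the plain back (up at the start), -z of the countersunk side. Scribed line on both faces at x = 0. Two 7 mm holes at x = -35, y = +-14 mm, 16 mm countersinks on the -z side only. Lies on the carton, grip end (x < -15 mm) jutting out; grasp there across the width
- lead_edge (a point): middle of the plate's leading end face (plate x = +65 mm)
- grip_end (a point): middle of the plate's grip end face (plate x = -65 mm)
- carton: closed carton, 65 x 110 x 45 mm (x, y, z), that does not move; origin at the centre of its underside. The plate lies on its top, length along the carton's y
- roller_station: fixed bench dust-roller station, origin under its centre: base 170 x 112 x 13 mm; bed along x, 44 mm wide, x = -76 to 76 mm, top at z = 65 mm, ends rounded; over its middle a free-turning rubber roller, 26 mm dia, 54 mm long, axis along y, between uprights (inner faces y = +-37, x = -12 to 12 mm) and a bridge, top z = 113 mm (adjusters to 125). The plate is pushed along x; both ends open
- nip (a point): centre of the bed's top below the roller's axis (station x = 0, y = 0, z = 65 mm)
- roller: the roller itself; origin on its axis, 81 mm above the station's underside when at rest. At rest the gap between it and the bed is 3 mm
- roller_lift (a joint): how far the roller has been lifted against its springs, in m: 0 at rest, about 0.003 with the plate under it, 0.008 at most; it presses on the plate with about 5 N
- rack: fixed white plastic rack 76 x 146 mm (x, y), origin at the centre of its underside. Five slots 22 mm apart run along x, at y = -44, -22, 0, 22, 44 mm: 8 mm wide, floor 12 mm above the bench, straight walls to z = 38 mm, then a 45 degree funnel up to ridges at z = 45 mm. Short plates stand in the two end slots
- mid_slot (a point): centre of the floor of the rack's middle slot (rack x = 0, y = 0, z = 12 mm)
- short_0: short grey light-alloy plate, 50 x 6 x 70 mm (x, y, z), standing in the rack's slot at y = -44 mm; its top is 82 mm above the bench. Origin at the centre of its underside
- short_1: the same in the slot at y = +44 mm

How it is judged:
By the outcome, as a careful person would: the job done as asked, in the order asked, and still so for the second after the job is handed in, with the robot touching nothing.
It also fails if it takes over 72 s, if anything falls off the work surface, if the arm or the gripper's body presses on something with over 40 N, if the wrist force passes 120 N, or if a joint passes its speed limit or range.

## Working session

There is one attempt and no reset: what is moved stays moved. The work goes in short steps, Python scripts to look and compute and a tool call to move; the robot and the scene stay as the last step left them, time stands still between calls to the robot, and variables do not carry over. Pictures are saved under pics/ and viewed, about 8 in all and at most 12, crops included, and the job is handed in when it is done.

Besides the shell and the picture viewer there is one more tool, called after ">>>" by a JSON object that holds its "fn" and its "kwargs". send_rows: Moves the arm, as the interface text tells. Its arguments: {"type":"object","properties":{"plan":{"type":"array","items":{"type":"object","properties":{"linear":{"type":"array","items":{"type":"number"}},"delta_rot":{"type":"array","items":{"type":"number"}},"fingers":{"type":"number"}}}},"force":{"type":"number"}},"required":["plan"]}

```bash
mkdir -p pics; cat > h.py <<'E'
import numpy as np, cv2
from scipy.spatial.transform import Rotation as R
from rig import manip
def cam(n):
    c=manip.camera_info(n); return np.array(c["K"]),cv2.Rodrigues(np.array(c["rvec"],float))[0],np.array(c["tvec"],float).ravel()
def proj(n,P):
    K,Rm,t=cam(n); q=(Rm@np.atleast_2d(P).T).T+t; q=q@K.T; return q[:,:2]/q[:,2:]
def at_z(n,uv,z):
    K,Rm,t=cam(n); o=-Rm.T@t; uv=np.atleast_2d(uv)
    d=np.c_[uv,np.ones(len(uv))]@np.linalg.inv(K).T@Rm
    return o+d*((z-o[2])/d[:,2])[:,None]
def tri(uv1,uv2,a="scene",b="top"):
    (K1,R1,t1),(K2,R2,t2)=cam(a),cam(b)
    X=cv2.triangulatePoints(K1@np.c_[R1,t1],K2@np.c_[R2,t2],np.array(uv1,float).reshape(2,1),np.array(uv2,float).reshape(2,1)); return (X[:3]/X[3]).ravel()
def snap(n,f=None):
    im=manip.get_image(n)
    if f: cv2.imwrite("pics/"+f,im[:,:,::-1])
    return im
def tcp():
    s=manip.get_state(); q=s["ee_rot"]; return np.array(s["position"]),R.from_quat([q[1],q[2],q[3],q[0]])
E
python3 - <<'E'
from h import *
a=snap("scene");b=snap("top")
cv2.imwrite("pics/a.png",np.vstack([a,b])[:,:,::-1])
cv2.imwrite("pics/a.png",cv2.resize(np.hstack([a,b])[:,:,::-1],(800,300)))
cv2.imwrite("pics/s.png",a[:,:,::-1]);cv2.imwrite("pics/t.png",b[:,:,::-1])
for c in("scene","top"):
    K,Rm,t=cam(c); print(c,K[0,0],"pos",(-Rm.T@t).round(3),"fwd",Rm[2].round(2))
    for n in("plate","carton","roller_station","roller","rack","short_0"):
        print(c,n,[(np.round(d["extent"]).tolist(),round(d["p"],2)) for d in manip.find_in(n,c)[:3]])
s=manip.get_state();print(s)
E
```

```text
scene 358.7945242481193 pos [0.258 0.494 0.698] fwd [ 0.34 -0.62 -0.71]
scene plate [([270.0, 175.0, 317.0, 210.0], 0.67), ([246.0, 248.0, 273.0, 266.0], 0.18)]
scene carton [([261.0, 199.0, 310.0, 228.0], 0.89), ([270.0, 174.0, 316.0, 210.0], 0.29)]
scene roller_station [([226.0, 157.0, 285.0, 223.0], 0.55)]
scene roller [([243.0, 165.0, 267.0, 180.0], 0.71)]
scene rack [([240.0, 230.0, 289.0, 285.0], 0.57)]
scene short_0 [([247.0, 246.0, 272.0, 267.0], 0.6), ([256.0, 216.0, 283.0, 236.0], 0.55)]
top 474.71002851139633 pos [ 0.434 -0.041  0.968] fwd [ 0.13  0.01 -0.99]
top plate [([264.0, 201.0, 338.0, 242.0], 0.63), ([175.0, 209.0, 249.0, 258.0], 0.2)]
top carton [([250.0, 201.0, 304.0, 245.0], 0.66), ([172.0, 209.0, 250.0, 260.0], 0.29)]
top roller_station [([248.0, 146.0, 338.0, 205.0], 0.78)]
top roller [([285.0, 168.0, 290.0, 183.0], 0.54)]
top rack [([169.0, 206.0, 249.0, 258.0], 0.63)]
top short_0 [([179.0, 222.0, 189.0, 242.0], 0.76), ([248.0, 142.0, 333.0, 204.0], 0.58)]
{'clock': 0.7, 'qpos': array([ 1.07901477e+00,  2.75868459e-01,  1.50488027e+00, -1.15938023e-05,
        1.36074226e+00, -1.21005381e-01]), 'qd': array([ 0.00059002, -0.00171768, -0.00192704, -0.00093971,  0.00017615,
       -0.0009659 ]), 'effort': array([-2.91266306e-04, -4.16503787e+01, -2.46048617e+01, -1.75198024e-04,
        2.83205300e-04, -8.47802681e-06]), 'position': array([0.2083667 , 0.53594136, 0.25635389]), 'ee_rot': array([-1.83973940e-05,  8.25329241e-01,  5.64651788e-01,  4.77252604e-05]), 'contact_force': array([-0.81155182,  0.0512412 ,  0.53571606]), 'moment': array([-0.00239694, -0.01863492,  0.01282903]), 'width': 0.08577090833692876}
```

View pics/s.png

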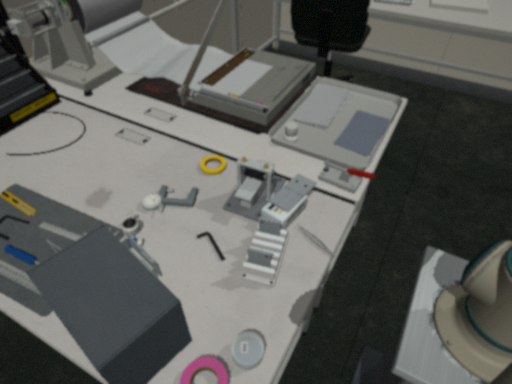

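View pics/t.png

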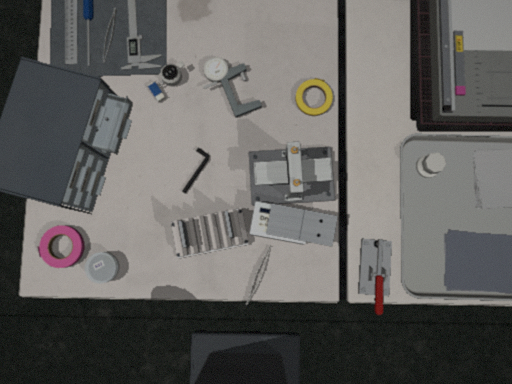

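The scene picture shows the station near (255,190), the plate on the carton near (290,195) and the rack near (263,255). In the top view the station is at (293,175), the rack at (210,233), and the plate spans x 275–338 with its holes to the right (-y). Next I'll fit the footprints.

```bash
python3 - <<'E'
from h import *
a=snap("scene");b=snap("top")
cv2.imwrite("pics/tz.png",cv2.resize(b[140:264,165:345],None,fx=4.4,fy=4.4,interpolation=cv2.INTER_CUBIC)[:,:,::-1])
cv2.imwrite("pics/sz.png",cv2.resize(a[150:290,220:330],None,fx=4.2,fy=4.2,interpolation=cv2.INTER_CUBIC)[:,:,::-1])
for c in("top","scene"):
  for n in("plate","carton","roller_station","rack","short_0"):
    for d in manip.masks_of(n,c)[:2]:
      m=d["pixels"].astype(np.uint8); cs=max(cv2.findContours(m,0,1)[0],key=len)
      print(c,n,round(d["p"],2),cv2.boxPoints(cv2.minAreaRect(cs)).round(1).tolist(),int(m.sum()))
E
```

```text
top plate 0.95 [[265.3999938964844, 233.5], [271.29998779296875, 202.8000030517578], [337.70001220703125, 215.60000610351562], [331.79998779296875, 246.3000030517578]] 2076
top carton 0.79 [[249.0, 234.60000610351562], [255.0, 200.6999969482422], [309.79998779296875, 210.39999389648438], [303.79998779296875, 244.3000030517578]] 687
top roller_station 0.6 [[247.3000030517578, 143.60000610351562], [331.1000061035156, 138.5], [334.79998779296875, 200.3000030517578], [251.10000610351562, 205.39999389648438]] 4601
top rack 0.92 [[169.5, 221.3000030517578], [241.3000030517578, 206.60000610351562], [248.89999389648438, 244.0], [177.1999969482422, 258.6000061035156]] 2431
top short_0 0.68 [[177.39999389648438, 221.3000030517578], [185.8000030517578, 219.89999389648438], [190.3000030517578, 246.60000610351562], [181.8000030517578, 248.0]] 212
top short_0 0.48 [[224.1999969482422, 212.1999969482422], [228.8000030517578, 211.1999969482422], [233.6999969482422, 235.6999969482422], [229.10000610351562, 236.60000610351562]] 112
scene plate 0.6 [[269.5, 200.5], [301.0, 169.0], [316.0, 184.0], [284.
[... 358 characters left out ...]
 225.0]] 2243
scene rack 0.79 [[238.60000610351562, 278.0], [256.79998779296875, 220.39999389648438], [291.1000061035156, 231.1999969482422], [272.8999938964844, 288.79998779296875]] 1501
scene rack 0.48 [[242.60000610351562, 174.8000030517578], [244.89999389648438, 167.0], [266.3999938964844, 173.39999389648438], [264.0, 181.1999969482422]] 176
scene short_0 0.79 [[256.70001220703125, 230.3000030517578], [259.29998779296875, 217.3000030517578], [281.29998779296875, 221.6999969482422], [278.70001220703125, 234.6999969482422]] 277
scene short_0 0.75 [[245.10000610351562, 259.70001220703125], [248.60000610351562, 246.8000030517578], [272.20001220703125, 253.0], [268.70001220703125, 266.0]] 296
```

View pics/tz.png

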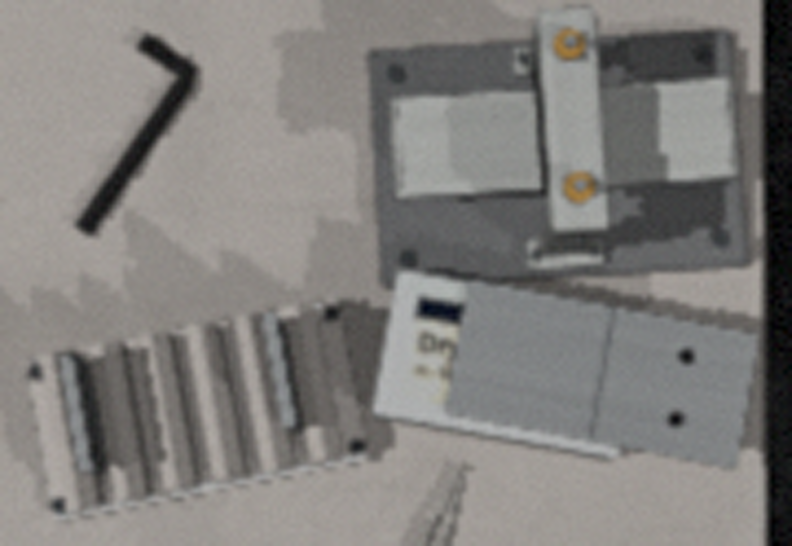

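View pics/sz.png

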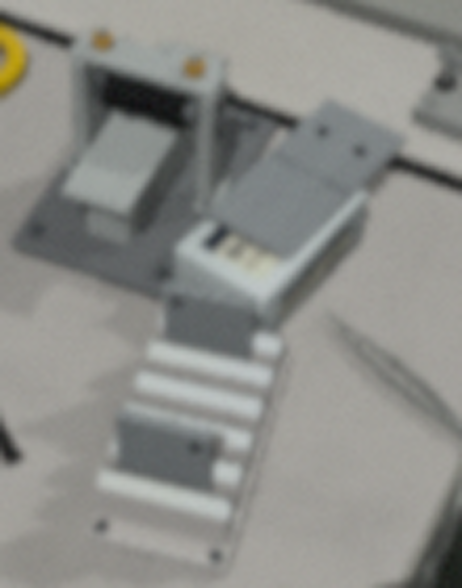

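The crops show the plate with its holes to -y, the bridge bolts at top-zoom (570,43) and (580,187), and short-plate tops at about x=77 and x=280. I'll fit the poses from both views.

```bash
cat > fit.py <<'E'
from h import *
from scipy.optimize import least_squares
T=lambda l:np.array(l,float)/4.4+[165,140]-0.4
S=lambda l:np.array(l,float)/4.2+[220,150]-0.4
def fit(obs,x0,zfree=True):
    def res(p,full=False):
        r=[]
        for c,P,uv in obs:
            P=np.array(P,float); c_,s_=np.cos(p[2]),np.sin(p[2])
            W=np.c_[p[0]+c_*P[:,0]-s_*P[:,1],p[1]+s_*P[:,0]+c_*P[:,1],P[:,2]+(p[3] if zfree else 0)]
            r.append(proj(c,W)-uv)
        return np.concatenate(r).ravel()
    s=least_squares(res,x0,loss="soft_l1"); print("pose",s.x.round(4),"deg",np.degrees(s.x[2]).round(1),"res",res(s.x).round(1).tolist()); return s.x
E
python3 - <<'E'
from fit import *
h=np.pi/2
# plate: origin at top face centre; lead -> +y
C=[[.065,-.03,0],[.065,.03,0],[-.065,-.03,0],[-.065,.03,0],[-.035,-.014,0],[-.035,.014,0],[0,-.03,0],[0,.03,0]]
# x to +y(left), y to -x (image down): -y is image up
C=np.array(C)
print("plate")
tu=T([[468,280],[445,412],[757,330],[737,467],[686,355],[676,418],[613,308],[597,437]])
su=S([[217,210],[290,255],[330,100],[405,140],[321,131],[360,151]])
fit([("top",C*[1,-1,1],tu),("scene",C[:6]*[1,-1,1],su)],[.35,-.1,h,.05])
print("station")  # x -> +y(left), y -> -x(down)
B=np.array([[0,-.0215,.122],[0,.0215,.122]])
Bt=T([[570,43],[580,187]]);Bs=S([[102,40],[195,67]])
mid=tri(Bs.mean(0),Bt.mean(0));print("bolt mid",mid.round(4),"bolts",[tri(Bs[i],Bt[i]).round(4).tolist() for i in (0,1)])
F=np.array([[.085,-.056,.012],[-.085,-.056,.012],[-.085,.056,.012],[.085,.056,.012]])*[1,-1,1]
Ft=T([[370,50],[735,30],[750,268],[385,288]])
bd=np.array([[.076,-.022,.063],[.076,.022,.063],[-.076,-.022,.063],[-.076,.022,.063]])*[1,-1,1]
bt=T([[392,97],[400,197],[728,78],[735,177]])
fit([("top",F,Ft),("top",bd,bt)],[.45,-.1,h],False)
fit([("top",F,Ft),("top",bd,bt),("scene",F[[0,3]],S([[15,245],[160,295]]))],[.45,-.1,h,0])
print("rack")# x -> up (world x), y-> left
Q=np.array([[.025,.044,.082],[-.025,.044,.082],[.025,-.044,.082],[-.025,-.044,.082]])
qt=T([[66,352],[88,470],[268,318],[292,427]])
qs=S([[125,405],[222,435],[168,298],[254,325]])
fit([("top",Q,qt)],[.35,.1,0],False)
fit([("top",Q,qt),("scene",Q,qs)],[.35,.1,0,0])
E
```

```text
plate
pose [ 0.5006 -0.124   1.7405  0.0302] deg 99.7 res [0.7, 36.5, 1.2, -23.6, 0.2, 15.0, -0.5, -46.1, -0.1, 3.6, -0.2, -24.7, 0.3, 25.0, -1.0, -34.3, 21.9, 15.2, -18.6, -1.4, 7.4, 7.4, -31.7, -7.1, 1.1, 5.9, -18.3, -1.2]
station
bolt mid [ 0.5916 -0.1044  0.1167] bolts [[0.6221, -0.1022, 0.1164], [0.5615, -0.1066, 0.117]]
pose [ 0.6224 -0.1041  1.51  ] deg 86.5 res [-0.7, 33.5, -0.2, 44.4, -0.5, -63.5, 0.2, -74.2, -0.3, 2.1, -0.4, -42.8, 1.7, 12.3, 1.4, -32.5]
pose [ 0.6297 -0.1057  1.5174 -0.0351] deg 86.9 res [0.7, 32.8, -1.7, 42.8, -2.5, -63.1, 1.0, -73.0, 0.8, 2.0, 0.5, -42.0, -0.0, 11.5, -0.5, -32.4, 19.6, 15.8, -49.2, -12.9]
rack
pose [0.4774 0.0604 0.2122] deg 12.2 res [0.0, 0.4, -0.3, -0.0, 0.4, -1.1, -0.1, 0.5]
pose [ 0.476   0.0603  0.2117 -0.0034] deg 12.1 res [0.4, 1.2, 0.0, 0.7, 0.6, -0.2, 0.1, 1.3, -2.4, 2.3, -2.7, 0.9, -0.8, -2.5, 0.0, -4.0]
```

```bash
python3 - <<'E'
from fit import *
h=np.pi/2
C=np.array([[.065,-.03,0],[.065,.03,0],[-.065,-.03,0],[-.065,.03,0],[-.035,-.014,0],[-.035,.014,0],[0,-.03,0],[0,.03,0]])
tu=T([[468,280],[445,412],[757,330],[737,467],[686,355],[676,418],[613,308],[597,437]])
su=S([[217,210],[290,255],[330,100],[405,140],[321,131],[360,151]])
fit([("top",C,tu),("scene",C[:6],su)],[.45,-.1,h,.05])
fit([("top",C+[0,0,.051],tu)],[.45,-.1,h],False)
for i in range(6): print(tri(su[i],tu[i]).round(3))
F=np.array([[.085,-.056,.012],[-.085,-.056,.012],[-.085,.056,.012],[.085,.056,.012]])
Ft=T([[370,50],[735,30],[750,268],[385,288]])
bd=np.array([[.076,-.022,.063],[.076,.022,.063],[-.076,-.022,.063],[-.076,.022,.063]])
bt=T([[392,97],[400,197],[728,78],[735,177]])
br=np.array([[0,-.0305,.117],[0,.0305,.117]])
print("station")
o=[("top",F,Ft),("top",bd,bt),("top",br,T([[570,43],[580,187]]))]
fit(o,[.55,-.1,h],False)
fit(o+[("scene",F[[0,3]],S([[15,245],[160,295]])),("scene",br,S([[102,40],[195,67]]))],[.55,-.1,h,0])
K,Rm,t=cam("top");print(Rm.round(3))
E
```

```text
pose [ 0.4896 -0.122   1.4099  0.0503] deg 80.8 res [0.2, 0.2, 0.1, 0.7, 0.7, 0.6, 0.4, 0.1, 0.2, 0.3, 0.1, 0.3, 0.3, -0.3, -1.2, 1.0, -3.3, 0.3, -0.8, 0.7, -1.3, -0.9, -0.0, -0.9, -0.4, 0.2, -0.7, 0.1]
pose [ 0.4903 -0.1217  1.4112] deg 80.9 res [0.0, -0.1, -0.1, 0.4, 0.6, 0.2, 0.3, -0.2, 0.1, -0.1, 0.0, -0.1, 0.1, -0.7, -1.3, 0.6]
[ 0.527 -0.063  0.054]
[ 0.471 -0.053  0.053]
[ 0.508 -0.191  0.048]
[ 0.45  -0.181  0.047]
[ 0.498 -0.158  0.052]
[ 0.47  -0.154  0.051]
station
pose [ 0.5921 -0.1043  1.643 ] deg 94.1 res [-0.3, -0.3, -0.6, -0.4, 0.2, -0.4, -0.7, -0.2, -0.3, 0.3, -0.9, 0.0, 1.7, 0.2, 1.8, 0.2, 0.2, 0.1, 0.1, 0.3]
pose [ 0.5922 -0.1046  1.6433 -0.0018] deg 94.2 res [-0.1, -0.2, -0.6, -0.3, 0.2, -0.4, -0.6, -0.2, -0.1, 0.4, -0.7, 0.1, 1.7, 0.3, 1.8, 0.2, 0.2, 0.2, 0.2, 0.4, -2.2, -1.1, 2.5, 0.8, -0.6, 0.1, -0.6, 0.4]
[[ 0.016 -1.    -0.004]
 [-0.992 -0.016 -0.126]
 [ 0.126  0.006 -0.992]]
```

The fits agree with the stated heights: the plate top came out at 50 mm and the rack and station offsets were within 3 mm. Next is a planner that turns targets into tool-frame rows.

```bash
cat > plan.py <<'E'
from h import *
import json
# plate poses: frame with x=lead, z=up-face normal side the tool comes from
PL=np.array([.490,-.122,.048]); ST=np.array([.592,-.1044,0]); RK=np.array([.4765,.0604,0])
aP,aS,aR=np.radians([80.9,94.1,12.1]); TH=np.radians(40)
ez=np.array([0,0,1.])
def orient(lead,n,th=TH):
    "tool orientation: lead dir, n = face normal on tool side"
    lead=np.array(lead,float);n=np.array(n,float)
    Z=-np.cos(th)*n+np.sin(th)*lead; X=np.cross(lead,n)
    if X[0]<0: X=-X
    return R.from_matrix(np.c_[X,np.cross(Z,X),Z])
def hv(a): return np.array([np.cos(a),np.sin(a),0])
def rows(pt,Rt,fing,n=None,dmax=.038,amax=6.5):
    p,Q=tcp(); rv=(Q.inv()*Rt).as_rotvec(degrees=True); d=pt-p
    N=n or max(1,int(np.ceil(max(np.linalg.norm(d)/dmax,np.linalg.norm(rv)/amax))))
    out=[]
    for i in range(N):
        Qi=Q*R.from_rotvec(rv*i/N,degrees=True); l=Qi.inv().apply(d/N)
        out.append({"linear":[round(float(v),4) for v in l],"delta_rot":[round(float(v),2) for v in rv/N],"fingers":fing})
    print("dist",d.round(4),"rot",rv.round(2),"N",N)
    for i in range(0,N,12): print(json.dumps(out[i:i+12]).replace(" ",""))
def err(pt,Rt):
    p,Q=tcp(); print("err world mm",((pt-p)*1000).round(1),"tool mm",(Q.inv().apply(pt-p)*1000).round(1),"rot",(Q.inv()*Rt).as_rotvec(degrees=True).round(2))
E
python3 - <<'E'
from plan import *
l=hv(aP); Rt=orient(l,ez); Z=Rt.as_matrix()[:,2]
G=PL-.046*l; print(G,Rt.as_matrix().round(3))
rows(G-.004*Z-.1*Z,Rt,.085)
E
```

```text
[ 0.48272473 -0.16742104  0.048     ] [[ 0.987 -0.121  0.102]
 [-0.158 -0.756  0.635]
 [-0.    -0.643 -0.766]]
dist [ 0.2638 -0.7694 -0.1287] rot [33.55 27.1  74.47] N 22
[{"linear":[-0.0283,0.0238,0.0058],"delta_rot":[1.53,1.23,3.38],"fingers":0.085},{"linear":[-0.0269,0.0256,0.0046],"delta_rot":[1.53,1.23,3.38],"fingers":0.085},{"linear":[-0.0254,0.0273,0.0033],"delta_rot":[1.53,1.23,3.38],"fingers":0.085},{"linear":[-0.0238,0.0288,0.0021],"delta_rot":[1.53,1.23,3.38],"fingers":0.085},{"linear":[-0.0221,0.0302,0.0008],"delta_rot":[1.53,1.23,3.38],"fingers":0.085},{"linear":[-0.0203,0.0314,-0.0005],"delta_rot":[1.53,1.23,3.38],"fingers":0.085},{"linear":[-0.0184,0.0326,-0.0018],"delta_rot":[1.53,1.23,3.38],"fingers":0.085},{"linear":[-0.0164,0.0335,-0.003],"delta_rot":[1.53,1.23,3.38],"fingers":0.085},{"linear":[-0.0143,0.0343,-0.0043],"delta_rot":[1.53,1.23,3.38],"fingers":0.085},{"linear":[-0.0121,0.035,-0.0055],"delta_rot":[1.53,1.23,3.38],"fingers":0.085},{"linear":[-0.0099,0.0355,-0.0066],"delta_rot":[1.53,1.23,3.38],"fingers":0.085},{"linear":[-0.0077,0.0358,-0.0078],"delta_rot":[1.53,1.23,3.38],"fingers":0.085}]
[{"linear":[-0.0054,0.036,-0.0089],"delta_rot":[1.53,1.23,3.38],"fingers":0.085},{"linear":[-0.003,0.036,-0.0099],"delta_rot":[1.53,1.23,3.38],"fingers":0.085},{"linear":[-0.0007,0.0358,-0.0109],"delta_rot":[1.53,1.23,3.38],"fingers":0.085},{"linear":[0.0017,0.0355,-0.0119],"delta_rot":[1.53,1.23,3.38],"fingers":0.085},{"linear":[0.004,0.035,-0.0127],"delta_rot":[1.53,1.23,3.38],"fingers":0.085},{"linear":[0.0063,0.0343,-0.0135],"delta_rot":[1.53,1.23,3.38],"fingers":0.085},{"linear":[0.0086,0.0335,-0.0143],"delta_rot":[1.53,1.23,3.38],"fingers":0.085},{"linear":[0.0109,0.0325,-0.015],"delta_rot":[1.53,1.23,3.38],"fingers":0.085},{"linear":[0.0131,0.0314,-0.0155],"delta_rot":[1.53,1.23,3.38],"fingers":0.085},{"linear":[0.0153,0.0302,-0.0161],"delta_rot":[1.53,1.23,3.38],"fingers":0.085}]
```

>>> {"fn": "send_rows", "kwargs": {"plan": [{"linear": [-0.028, 0.024, 0.006], "delta_rot": [1.5, 1.2, 3.4], "fingers": 0.085}, {"linear": [-0.027, 0.026, 0.005], "delta_rot": [1.5, 1.2, 3.4], "fingers": 0.085}, {"linear": [-0.025, 0.027, 0.003], "delta_rot": [1.5, 1.2, 3.4], "fingers": 0.085}, {"linear": [-0.024, 0.029, 0.002], "delta_rot": [1.5, 1.2, 3.4], "fingers": 0.085}, {"linear": [-0.022, 0.03, 0.001], "delta_rot": [1.5, 1.2, 3.4], "fingers": 0.085}, {"linear": [-0.02, 0.031, 0], "delta_rot": [1.5, 1.2, 3.4], "fingers": 0.085}, {"linear": [-0.018, 0.033, -0.002], "delta_rot": [1.5, 1.2, 3.4], "fingers": 0.085}, {"linear": [-0.016, 0.034, -0.003], "delta_rot": [1.5, 1.2, 3.4], "fingers": 0.085}, {"linear": [-0.014, 0.034, -0.004], "delta_rot": [1.5, 1.2, 3.4], "fingers": 0.085}, {"linear": [-0.012, 0.035, -0.005], "delta_rot": [1.5, 1.2, 3.4], "fingers": 0.085}, {"linear": [-0.01, 0.035, -0.007], "delta_rot": [1.5, 1.2, 3.4], "fingers": 0.085}, {"linear": [-0.008, 0.036, -0.008], "delta_rot": [1.5, 1.2, 3.4], "fingers": 0.085}]}}

```text
clock: 2.3
position: [0.3543, 0.1123, 0.1821]
ee_rot: [-0.207, 0.952, 0.226, 0.026]
contact_force: [1.3, -0.1, 0.3]
width: 0.085
```

```bash
python3 - <<'E'
from plan import *
l=hv(aP); Rt=orient(l,ez); Z=Rt.as_matrix()[:,2]
G=PL-.046*l
rows(G-.004*Z-.1*Z,Rt,.085)
print(manip.get_state()["qpos"].round(2))
E
```

```text
dist [ 0.1178 -0.3457 -0.0544] rot [14.34 11.02 33.4 ] N 10
[{"linear":[-0.0047,0.0354,-0.0096],"delta_rot":[1.43,1.1,3.34],"fingers":0.085},{"linear":[-0.0025,0.0353,-0.0105],"delta_rot":[1.43,1.1,3.34],"fingers":0.085},{"linear":[-0.0002,0.0351,-0.0114],"delta_rot":[1.43,1.1,3.34],"fingers":0.085},{"linear":[0.002,0.0348,-0.0123],"delta_rot":[1.43,1.1,3.34],"fingers":0.085},{"linear":[0.0043,0.0343,-0.0131],"delta_rot":[1.43,1.1,3.34],"fingers":0.085},{"linear":[0.0065,0.0336,-0.0138],"delta_rot":[1.43,1.1,3.34],"fingers":0.085},{"linear":[0.0087,0.0328,-0.0145],"delta_rot":[1.43,1.1,3.34],"fingers":0.085},{"linear":[0.0109,0.0319,-0.0151],"delta_rot":[1.43,1.1,3.34],"fingers":0.085},{"linear":[0.013,0.0308,-0.0157],"delta_rot":[1.43,1.1,3.34],"fingers":0.085},{"linear":[0.0151,0.0296,-0.0162],"delta_rot":[1.43,1.1,3.34],"fingers":0.085}]
[-0.26  0.06  2.07  0.42  1.21 -0.91]
```

>>> {"fn": "send_rows", "kwargs": {"plan": [{"linear": [-0.005, 0.035, -0.01], "delta_rot": [1.4, 1.1, 3.3], "fingers": 0.085}, {"linear": [-0.003, 0.035, -0.01], "delta_rot": [1.4, 1.1, 3.3], "fingers": 0.085}, {"linear": [0, 0.035, -0.011], "delta_rot": [1.4, 1.1, 3.3], "fingers": 0.085}, {"linear": [0.002, 0.035, -0.012], "delta_rot": [1.4, 1.1, 3.3], "fingers": 0.085}, {"linear": [0.004, 0.034, -0.013], "delta_rot": [1.4, 1.1, 3.3], "fingers": 0.085}, {"linear": [0.007, 0.034, -0.014], "delta_rot": [1.4, 1.1, 3.3], "fingers": 0.085}, {"linear": [0.009, 0.033, -0.014], "delta_rot": [1.4, 1.1, 3.3], "fingers": 0.085}, {"linear": [0.011, 0.032, -0.015], "delta_rot": [1.4, 1.1, 3.3], "fingers": 0.085}, {"linear": [0.013, 0.031, -0.016], "delta_rot": [1.4, 1.1, 3.3], "fingers": 0.085}, {"linear": [0.015, 0.03, -0.016], "delta_rot": [1.4, 1.1, 3.3], "fingers": 0.085}]}}

```text
clock: 3.13
position: [0.4709, -0.2596, 0.1247]
ee_rot: [-0.341, 0.935, -0.09, 0.036]
contact_force: [0.0, 0.2, 0.2]
width: 0.0852
```

```bash
python3 - <<'E'
from plan import *
l=hv(aP); Rt=orient(l,ez); Z=Rt.as_matrix()[:,2]
G=PL-.046*l
err(G-.104*Z,Rt)
rows(G-.004*Z,Rt,.085,n=5)
print(manip.get_state()["qpos"].round(2))
E
```

```text
err world mm [ 1.3 26.2  3. ] tool mm [ -3.8 -21.7  14.5] rot [-0.15 -1.54 -1.33]
dist [ 0.0115  0.0897 -0.0737] rot [-0.15 -1.54 -1.33] N 5
[{"linear":[-0.0013,-0.0043,0.0229],"delta_rot":[-0.03,-0.31,-0.27],"fingers":0.085},{"linear":[-0.0011,-0.0043,0.0229],"delta_rot":[-0.03,-0.31,-0.27],"fingers":0.085},{"linear":[-0.001,-0.0043,0.0229],"delta_rot":[-0.03,-0.31,-0.27],"fingers":0.085},{"linear":[-0.0009,-0.0043,0.0229],"delta_rot":[-0.03,-0.31,-0.27],"fingers":0.085},{"linear":[-0.0007,-0.0044,0.0229],"delta_rot":[-0.03,-0.31,-0.27],"fingers":0.085}]
[-0.95  0.54  1.64  0.5   1.49 -0.93]
```

>>> {"fn": "send_rows", "kwargs": {"plan": [{"linear": [0, 0, 0], "delta_rot": [0, 0, 0], "fingers": 0.085}, {"linear": [-0.004, -0.022, 0.014], "delta_rot": [0, -1.5, -1.3], "fingers": 0.085}, {"linear": [0, 0, 0.02], "delta_rot": [0, 0, 0], "fingers": 0.085}, {"linear": [0, 0, 0.02], "delta_rot": [0, 0, 0], "fingers": 0.085}, {"linear": [0, 0, 0.01], "delta_rot": [0, 0, 0], "fingers": 0.085}, {"linear": [0, 0, 0], "delta_rot": [0, 0, 0], "fingers": 0.085}]}}

```text
clock: 3.63
position: [0.4811, -0.2165, 0.0821]
ee_rot: [-0.337, 0.938, -0.081, 0.031]
contact_force: [0.2, 1.1, -0.0]
width: 0.0851
```

```bash
python3 - <<'E'
from plan import *
l=hv(aP); Rt=orient(l,ez); Z=Rt.as_matrix()[:,2]
G=PL-.046*l
err(G-.004*Z,Rt)
print(manip.get_state()["qd"].round(3))
E
```

```text
err world mm [  1.3  46.5 -31. ] tool mm [ -6.9 -15.8  53.2] rot [ 0.47 -0.71 -0.48]
[-0.    -0.005 -0.009 -0.006  0.009 -0.   ]
```

>>> {"fn": "send_rows", "kwargs": {"plan": [{"linear": [-0.007, -0.016, 0.013], "delta_rot": [0.5, -0.7, -0.5], "fingers": 0.085}, {"linear": [0, 0, 0.01], "delta_rot": [0, 0, 0], "fingers": 0.085}, {"linear": [0, 0, 0], "delta_rot": [0, 0, 0], "fingers": 0.085}]}}

```text
clock: 3.88
position: [0.4794, -0.1894, 0.0744]
ee_rot: [-0.34, 0.937, -0.074, 0.028]
contact_force: [0.8, -0.7, 0.1]
width: 0.0846
```

```bash
python3 - <<'E'
from plan import *
l=hv(aP); Rt=orient(l,ez); Z=Rt.as_matrix()[:,2]
G=PL-.046*l
err(G-.004*Z,Rt)
print(manip.get_state()["qd"].round(3))
E
```

```text
err world mm [  2.9  19.5 -23.3] tool mm [-0.3 -0.2 30.5] rot [ 0.13 -0.08  0.12]
[ 0.    -0.028 -0.009 -0.004  0.05   0.005]
```

>>> {"fn": "send_rows", "kwargs": {"plan": [{"linear": [0, 0, 0.012], "delta_rot": [0, 0, 0], "fingers": 0.085}, {"linear": [0, 0, 0.01], "delta_rot": [0, 0, 0], "fingers": 0.085}, {"linear": [0, 0, 0.008], "delta_rot": [0, 0, 0], "fingers": 0.085}, {"linear": [0, 0, 0], "delta_rot": [0, 0, 0], "fingers": 0.085}]}}

```text
clock: 4.22
position: [0.4845, -0.1733, 0.0508]
ee_rot: [-0.337, 0.938, -0.074, 0.03]
contact_force: [-0.2, -0.4, -1.4]
width: 0.0849
```

```bash
python3 - <<'E'
from plan import *
l=hv(aP); Rt=orient(l,ez); Z=Rt.as_matrix()[:,2]
G=PL-.046*l
err(G-.004*Z,Rt)
b=snap("top");a=snap("scene")
A=cv2.resize(a[150:250,230:350],None,fx=3.3,fy=3.3,interpolation=2);B=cv2.resize(b[150:280,240:370],None,fx=3,fy=3,interpolation=2)
A=cv2.resize(A,(396,390));cv2.imwrite("pics/g1.png",np.hstack([A,B])[:,:,::-1])
E
```

```text
err world mm [-2.2  3.3  0.2] tool mm [-2.7 -2.4  1.7] rot [ 0.47 -0.36  0.23]
```

View pics/g1.png

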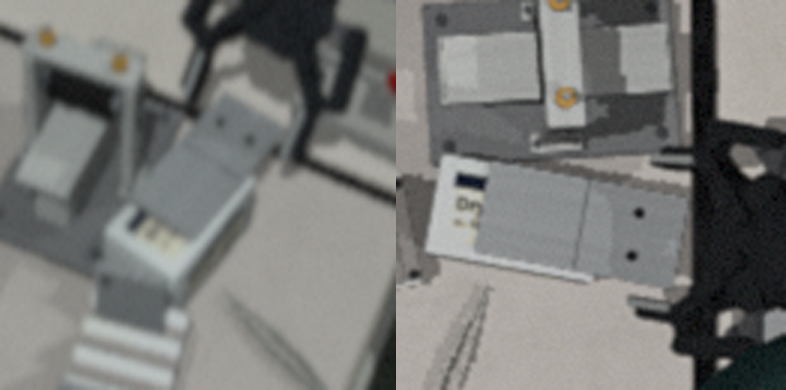

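The fingers straddle the grip end: in the right view the tips are at (655,160) and (645,305), beside the holes. Closing now.

>>> {"fn": "send_rows", "kwargs": {"plan": [{"linear": [-0.003, -0.002, 0.001], "delta_rot": [0.4, -0.3, 0.2], "fingers": 0.085}, {"linear": [0, 0, 0], "delta_rot": [0, 0, 0], "fingers": 0.05}, {"linear": [0, 0, 0], "delta_rot": [0, 0, 0], "fingers": 0.05}, {"linear": [0, 0, 0], "delta_rot": [0, 0, 0], "fingers": 0.05}, {"linear": [0, 0, 0], "delta_rot": [0, 0, 0], "fingers": 0.05}], "force": 90}}

```text
clock: 4.73
position: [0.4826, -0.1732, 0.0533]
ee_rot: [-0.34, 0.937, -0.075, 0.029]
contact_force: [-0.3, 0.0, -1.7]
width: 0.058
```

```bash
python3 - <<'E'
from plan import *
l=hv(aP); Rt=orient(l,ez); Z=Rt.as_matrix()[:,2]
G=PL-.046*l
err(G-.004*Z,Rt); print(manip.get_state()["width"])
E
```

```text
err world mm [-0.3  3.3 -2.2] tool mm [-0.9 -1.   3.8] rot [ 0.14 -0.22  0.08]
0.05795809760835706
```

```bash
cat >> plan.py <<'E'
def Rpl(lead,n): lead=np.array(lead,float);n=np.array(n,float); return R.from_matrix(np.c_[lead,np.cross(n,lead),n])
def save(c,Rp,f):
    p,Q=tcp(); np.savez(f,c=Q.inv().apply(c-p),q=(Q.inv()*Rp).as_quat())
def tool_for(c,Rp,f):
    d=np.load(f); Qt=Rp*R.from_quat(d["q"]).inv(); return np.array(c)-Qt.apply(d["c"]),Qt
def plate_now(f):
    p,Q=tcp(); d=np.load(f); Rp=Q*R.from_quat(d["q"]); return p+Q.apply(d["c"]),Rp
E
python3 - <<'E'
from plan import *
save(PL,Rpl(hv(aP),ez),"g1.npz")
print(dict(np.load("g1.npz")))
rows(*tool_for([.50,-.27,.125],Rpl(hv(aP),ez),"g1.npz"),.05)
E
```

```text
{'c': array([-0.0009369 , -0.03633881,  0.03723078]), 'q': array([-0.66476453,  0.66475627, -0.24249411, -0.23954923])}
dist [ 0.01  -0.148  0.077] rot [-0.  0. -0.] N 5
[{"linear":[0.0068,0.0123,-0.0303],"delta_rot":[-0.0,0.0,-0.0],"fingers":0.05},{"linear":[0.0068,0.0123,-0.0303],"delta_rot":[-0.0,0.0,-0.0],"fingers":0.05},{"linear":[0.0068,0.0123,-0.0303],"delta_rot":[-0.0,0.0,-0.0],"fingers":0.05},{"linear":[0.0068,0.0123,-0.0303],"delta_rot":[-0.0,0.0,-0.0],"fingers":0.05},{"linear":[0.0068,0.0123,-0.0303],"delta_rot":[-0.0,0.0,-0.0],"fingers":0.05}]
```

>>> {"fn": "send_rows", "kwargs": {"plan": [{"linear": [0, -0.006, -0.008], "delta_rot": [0, 0, 0], "fingers": 0.05}, {"linear": [0, -0.006, -0.008], "delta_rot": [0, 0, 0], "fingers": 0.05}, {"linear": [0.004, 0.007, -0.02], "delta_rot": [0, 0, 0], "fingers": 0.05}, {"linear": [0.007, 0.014, -0.028], "delta_rot": [0, 0, 0], "fingers": 0.05}, {"linear": [0.007, 0.014, -0.028], "delta_rot": [0, 0, 0], "fingers": 0.05}, {"linear": [0.007, 0.014, -0.028], "delta_rot": [0, 0, 0], "fingers": 0.05}, {"linear": [0.005, 0.01, -0.02], "delta_rot": [0, 0, 0], "fingers": 0.05}, {"linear": [0, 0, 0], "delta_rot": [0, 0, 0], "fingers": 0.05}]}}

```text
clock: 5.4
position: [0.4909, -0.3067, 0.1385]
ee_rot: [-0.337, 0.938, -0.074, 0.028]
contact_force: [0.7, -1.1, -1.7]
width: 0.0577
```

```bash
python3 - <<'E'
from plan import *
c,Rp=plate_now("g1.npz"); print(c,Rp.as_matrix().round(3)[:,0])
l=hv(aS)
rows(*tool_for(ST+[0,0,.080]-.155*l,Rpl(l,ez),"g1.npz"),.05,n=5)
b=snap("top");a=snap("scene")
A=cv2.resize(a[130:230,240:360],(396,390),interpolation=2);B=cv2.resize(b[150:280,270:400],None,fx=3,fy=3,interpolation=2)
cv2.imwrite("pics/g2.png",np.hstack([A,B])[:,:,::-1])
E
```

```text
[ 0.498083   -0.25546693  0.13282123] [ 0.156  0.988 -0.007]
dist [ 0.1167 -0.0039 -0.0532] rot [  0.43  -8.26 -10.11] N 5
[{"linear":[0.0232,0.0046,0.0101],"delta_rot":[0.09,-1.65,-2.02],"fingers":0.05},{"linear":[0.0233,0.0054,0.0094],"delta_rot":[0.09,-1.65,-2.02],"fingers":0.05},{"linear":[0.0233,0.0062,0.0087],"delta_rot":[0.09,-1.65,-2.02],"fingers":0.05},{"linear":[0.0233,0.0071,0.0081],"delta_rot":[0.09,-1.65,-2.02],"fingers":0.05},{"linear":[0.0233,0.0079,0.0074],"delta_rot":[0.09,-1.65,-2.02],"fingers":0.05}]
```

View pics/g2.png

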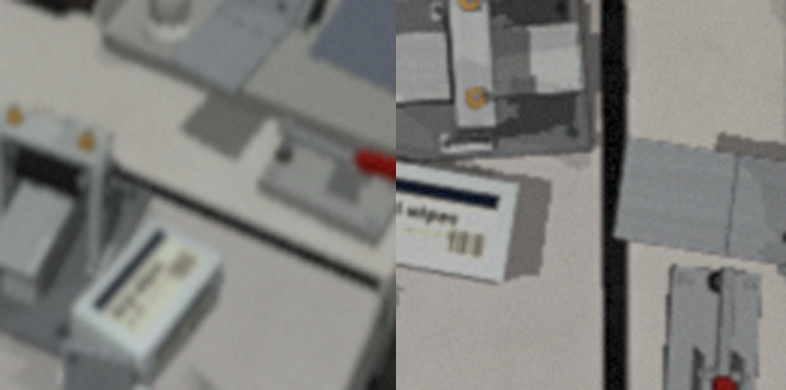

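```bash
python3 - <<'E'
from plan import *
print("knob top",tri([291,125],[434,161]).round(3))
c,Rp=plate_now("g1.npz")
P=np.array([[.065,.03,.003],[.065,-.03,.003],[0,.03,.003],[0,-.03,.003]])
print(proj("top",c+Rp.apply(P)).round(1),"seen 343,229 / 347.3,196.7 / 380.7,233.3 / 382.3,201.7")
l=hv(aS)
rows(*tool_for(ST+[0,0,.080]-.108*l,Rpl(l,ez),"g1.npz"),.05,n=5)
E
```

```text
knob top [ 0.617 -0.38   0.054]
[[340.4 229.4]
 [345.4 195.9]
 [377.3 235.7]
 [381.9 202. ]] seen 343,229 / 347.3,196.7 / 380.7,233.3 / 382.3,201.7
dist [ 0.1146  0.0388 -0.0523] rot [  0.1   -8.04 -10.13] N 5
[{"linear":[0.0215,-0.0019,0.0152],"delta_rot":[0.02,-1.61,-2.03],"fingers":0.05},{"linear":[0.0219,-0.0012,0.0146],"delta_rot":[0.02,-1.61,-2.03],"fingers":0.05},{"linear":[0.0224,-0.0004,0.014],"delta_rot":[0.02,-1.61,-2.03],"fingers":0.05},{"linear":[0.0227,0.0004,0.0133],"delta_rot":[0.02,-1.61,-2.03],"fingers":0.05},{"linear":[0.0231,0.0012,0.0127],"delta_rot":[0.02,-1.61,-2.03],"fingers":0.05}]
```

>>> {"fn": "send_rows", "kwargs": {"plan": [{"linear": [0.021, 0.001, 0.011], "delta_rot": [0, -1.6, -2], "fingers": 0.05}, {"linear": [0.022, 0.001, 0.011], "delta_rot": [0, -1.6, -2], "fingers": 0.05}, {"linear": [0.022, 0, 0.012], "delta_rot": [0, -1.6, -2], "fingers": 0.05}, {"linear": [0.022, 0, 0.012], "delta_rot": [0, -1.6, -2], "fingers": 0.05}, {"linear": [0.017, 0.001, 0.009], "delta_rot": [0, -1.2, -1.5], "fingers": 0.05}, {"linear": [0.006, 0, 0.004], "delta_rot": [0, -0.4, -0.5], "fingers": 0.05}, {"linear": [0, 0, 0], "delta_rot": [0, 0, 0], "fingers": 0.05}]}}

```text
clock: 6.08
position: [0.5992, -0.2627, 0.088]
ee_rot: [-0.344, 0.938, 0.037, -0.017]
contact_force: [-1.1, 0.1, -1.1]
width: 0.0578
```

```bash
cat > chk.py <<'E'
from plan import *
import sys
def chk(f,sgn,gap,z,dx=0,n=3,name=None):
    l=hv(aS)*sgn; s=manip.get_state()
    c,Rp=plate_now(f); d=c-ST
    print("clock",s["clock"],"F",np.round(s["contact_force"],1),"M",np.round(s["moment"],2),"w",round(s["width"],4))
    print("plate along %.1f across %.1f z %.1f mm"%(d@l*1e3,d@np.cross(ez,l)*1e3,d[2]*1e3),"lead",Rp.as_matrix()[:,0].round(3),"n",Rp.as_matrix()[:,2].round(3))
    rows(*tool_for(ST+[0,0,z]+gap*l+dx*np.cross(ez,l),Rpl(l,ez),f),.05,n=n)
E
python3 - <<'E'
from chk import *
chk("g1.npz",1,-.108,.0685,n=2)
b=snap("top")
c,Rp=plate_now("g1.npz")
P=np.array([[.065,.03,.003],[.065,-.03,.003],[0,.03,.003],[0,-.03,.003]])
print(proj("top",c+Rp.apply(P)).round(1))
cv2.imwrite("pics/g3.png",cv2.resize(b[140:220,240:360],None,fx=6,fy=6,interpolation=2)[:,:,::-1])
E
```

```text
clock 6.0833 F [-1.1  0.1 -1.1] M [-0.54 -0.03  0.01] w 0.0578
plate along -106.6 across 5.6 z 83.2 mm lead [-0.082  0.997  0.008] n [ 0.012 -0.007  1.   ]
dist [ 0.0051 -0.001  -0.0143] rot [-0.46  0.89  0.05] N 2
[{"linear":[0.0025,0.0052,0.005],"delta_rot":[-0.23,0.45,0.03],"fingers":0.05},{"linear":[0.0025,0.0051,0.005],"delta_rot":[-0.23,0.45,0.03],"fingers":0.05}]
[[317.9 186.9]
 [315.3 155.6]
 [352.5 184.7]
 [349.6 153.4]]
```

View pics/g3.png

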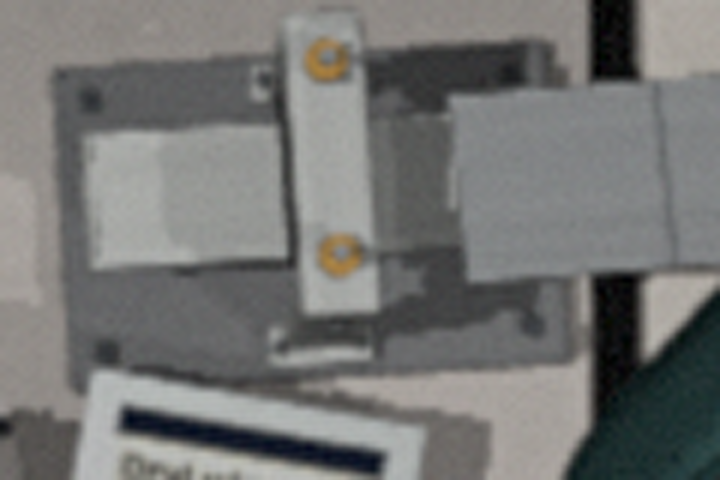

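The plate (lead at (318,187) and (315,156) in the full image) matches the prediction within 0.5 px. Lowering it and feeling for the bed.

>>> {"fn": "send_rows", "kwargs": {"plan": [{"linear": [0.003, 0.005, 0.005], "delta_rot": [-0.2, 0.4, 0], "fingers": 0.05}, {"linear": [0.003, 0.004, 0.004], "delta_rot": [-0.2, 0.4, 0], "fingers": 0.05}, {"linear": [0, 0, 0], "delta_rot": [0, 0, 0], "fingers": 0.05}]}}

```text
clock: 6.38
position: [0.6017, -0.2632, 0.0758]
ee_rot: [-0.341, 0.939, 0.033, -0.011]
contact_force: [0.7, -0.2, -1.6]
width: 0.0575
```

```bash
python3 - <<'E'
from chk import *
chk("g1.npz",1,-.108,.0682,n=1)
E
```

```text
clock 6.3833 F [ 0.7 -0.2 -1.6] M [-0.57  0.    0.02] w 0.0575
plate along -107.4 across 2.4 z 70.6 mm lead [-0.07   0.998  0.001] n [ 0.003 -0.001  1.   ]
dist [ 0.0025 -0.0004 -0.0023] rot [-0.07  0.09 -0.16] N 1
[{"linear":[0.0025,0.0019,0.0014],"delta_rot":[-0.07,0.09,-0.16],"fingers":0.05}]
```

>>> {"fn": "send_rows", "kwargs": {"plan": [{"linear": [0.002, 0.002, 0.002], "delta_rot": [0, 0, 0], "fingers": 0.05}, {"linear": [0, -0.009, 0.0077], "delta_rot": [0, 0, 0], "fingers": 0.05}, {"linear": [0, -0.009, 0.0077], "delta_rot": [0, 0, 0], "fingers": 0.05}, {"linear": [0, 0, 0], "delta_rot": [0, 0, 0], "fingers": 0.05}]}}

```text
clock: 6.72
position: [0.6, -0.2402, 0.074]
ee_rot: [-0.342, 0.939, 0.03, -0.01]
contact_force: [-0.5, 0.2, -1.5]
width: 0.0581
```

```bash
python3 - <<'E'
from chk import *
chk("g1.npz",1,-.06,.068,n=3)
E
```

```text
clock 6.7167 F [-0.5  0.2 -1.5] M [-0.54 -0.01  0.02] w 0.0581
plate along -84.2 across 2.3 z 68.8 mm lead [-0.065  0.998  0.002] n [ 0.003 -0.002  1.   ]
dist [ 0.0009  0.0244 -0.0007] rot [-0.11 -0.13 -0.4 ] N 3
[{"linear":[0.0008,-0.0061,0.0054],"delta_rot":[-0.04,-0.04,-0.13],"fingers":0.05},{"linear":[0.0008,-0.0061,0.0054],"delta_rot":[-0.04,-0.04,-0.13],"fingers":0.05},{"linear":[0.0008,-0.0061,0.0054],"delta_rot":[-0.04,-0.04,-0.13],"fingers":0.05}]
```

>>> {"fn": "send_rows", "kwargs": {"plan": [{"linear": [0.001, -0.005, 0.006], "delta_rot": [0, 0, -0.2], "fingers": 0.05}, {"linear": [0.001, -0.006, 0.006], "delta_rot": [0, 0, -0.2], "fingers": 0.05}, {"linear": [0, -0.007, 0.006], "delta_rot": [0, 0, 0], "fingers": 0.05}, {"linear": [0, -0.007, 0.006], "delta_rot": [0, 0, 0], "fingers": 0.05}, {"linear": [0, 0, 0], "delta_rot": [0, 0, 0], "fingers": 0.05}]}}

```text
clock: 7.13
position: [0.5994, -0.2079, 0.0745]
ee_rot: [-0.335, 0.941, 0.035, -0.007]
contact_force: [0.9, 2.6, -1.7]
width: 0.0577
```

```bash
python3 - <<'E'
from chk import *
chk("g1.npz",1,-.03,.068,n=3)
E
```

```text
clock 7.1333 F [ 0.9  2.6 -1.7] M [-0.11  0.07 -0.2 ] w 0.0577
plate along -52.1 across 0.9 z 68.6 mm lead [-0.072  0.997 -0.011] n [-0.006  0.011  1.   ]
dist [-0.0007  0.022  -0.0012] rot [ 0.65 -0.24  0.21] N 3
[{"linear":[0.0003,-0.0054,0.0049],"delta_rot":[0.22,-0.08,0.07],"fingers":0.05},{"linear":[0.0003,-0.0054,0.005],"delta_rot":[0.22,-0.08,0.07],"fingers":0.05},{"linear":[0.0003,-0.0054,0.005],"delta_rot":[0.22,-0.08,0.07],"fingers":0.05}]
```

>>> {"fn": "send_rows", "kwargs": {"plan": [{"linear": [0, -0.0065, 0.007], "delta_rot": [0.3, 0, 0.1], "fingers": 0.05}, {"linear": [0, -0.0065, 0.006], "delta_rot": [0.3, 0, 0.1], "fingers": 0.05}, {"linear": [0, -0.0075, 0.006], "delta_rot": [0, 0, 0], "fingers": 0.05}, {"linear": [0, -0.0075, 0.0065], "delta_rot": [0, 0, 0], "fingers": 0.05}, {"linear": [0, 0, 0], "delta_rot": [0, 0, 0], "fingers": 0.05}]}}

```text
clock: 7.55
position: [0.5965, -0.1729, 0.0738]
ee_rot: [-0.336, 0.941, 0.034, -0.007]
contact_force: [1.0, 2.6, -2.5]
width: 0.0581
```

```bash
python3 - <<'E'
from chk import *
chk("g1.npz",1,.001,.068,n=2)
E
```

```text
clock 7.55 F [ 1.   2.6 -2.5] M [-0.03  0.05 -0.2 ] w 0.0581
plate along -17.0 across 1.1 z 67.9 mm lead [-0.07   0.997 -0.011] n [-0.006  0.011  1.   ]
dist [-0.0001  0.018  -0.0005] rot [ 0.63 -0.27  0.13] N 2
[{"linear":[0.0006,-0.0068,0.0059],"delta_rot":[0.32,-0.14,0.06],"fingers":0.05},{"linear":[0.0006,-0.0068,0.0059],"delta_rot":[0.32,-0.14,0.06],"fingers":0.05}]
```

>>> {"fn": "send_rows", "kwargs": {"plan": [{"linear": [0, -0.007, 0.007], "delta_rot": [0.3, -0.1, 0], "fingers": 0.05}, {"linear": [0, -0.0065, 0.006], "delta_rot": [0.3, -0.1, 0], "fingers": 0.05}, {"linear": [0, 0, 0], "delta_rot": [0, 0, 0], "fingers": 0.05}]}}

```text
clock: 7.8
position: [0.5955, -0.1562, 0.0734]
ee_rot: [-0.339, 0.94, 0.035, -0.008]
contact_force: [0.9, 3.0, -2.6]
width: 0.0578
```

```bash
python3 - <<'E'
from chk import *
chk("g1.npz",1,.001,.068,n=1)
b=snap("top");a=snap("scene")
A=cv2.resize(a[140:220,210:310],(500,400),interpolation=2);B=cv2.resize(b[140:220,270:330],(300,400),interpolation=2)
cv2.imwrite("pics/g4.png",np.hstack([A,B])[:,:,::-1])
c,Rp=plate_now("g1.npz")
P=np.array([[.065,.03,.003],[.065,-.03,.003],[0,.03,.003],[0,-.03,.003]])
print(proj("top",c+Rp.apply(P)).round(1),proj("scene",c+Rp.apply(P)).round(1))
E
```

```text
clock 7.8 F [ 0.9  3.  -2.6] M [-0.26  0.05 -0.17] w 0.0578
plate along -0.2 across 1.1 z 67.9 mm lead [-0.073  0.997 -0.005] n [-0.004  0.005  1.   ]
dist [ 0.001   0.0012 -0.0001] rot [ 0.27 -0.11  0.2 ] N 1
[{"linear":[0.0011,-0.0008,0.0008],"delta_rot":[0.27,-0.11,0.2],"fingers":0.05}]
[[260.8 188.3]
 [259.  157.4]
 [294.8 186.3]
 [292.8 155.5]] [[254.7 195.7]
 [232.8 188.4]
 [265.3 179.2]
 [244.3 172.5]]
```

View pics/g4.png

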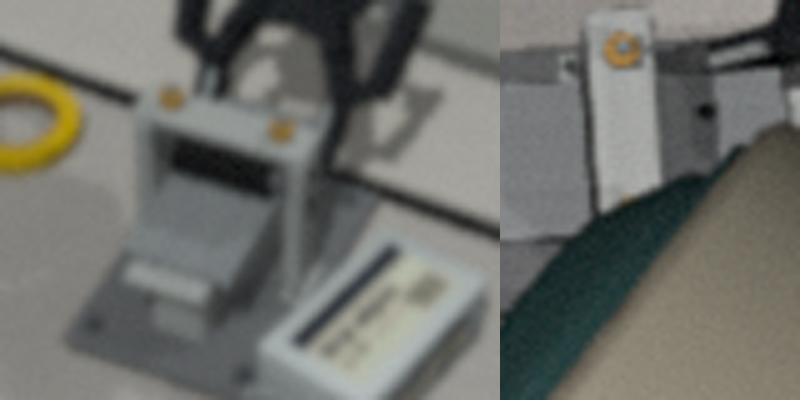

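The roller is over the plate centre: the grip end is at about (327,165) and the hole at (311,162) in the top view, as predicted. I'll go 2 mm further, then draw it out.

>>> {"fn": "send_rows", "kwargs": {"plan": [{"linear": [0.001, -0.002, 0.0018], "delta_rot": [0.3, 0, 0.2], "fingers": 0.05}, {"linear": [0, 0, 0], "delta_rot": [0, 0, 0], "fingers": 0.05}, {"linear": [0, 0.008, -0.007], "delta_rot": [0, 0, 0], "fingers": 0.05}, {"linear": [0, 0.009, -0.0077], "delta_rot": [0, 0, 0], "fingers": 0.05}, {"linear": [0, 0.009, -0.0077], "delta_rot": [0, 0, 0], "fingers": 0.05}, {"linear": [0, 0.009, -0.0077], "delta_rot": [0, 0, 0], "fingers": 0.05}, {"linear": [0, 0.009, -0.0077], "delta_rot": [0, 0, 0], "fingers": 0.05}, {"linear": [0, 0.009, -0.0077], "delta_rot": [0, 0, 0], "fingers": 0.05}]}}

```text
clock: 8.57
position: [0.6011, -0.2247, 0.0733]
ee_rot: [-0.346, 0.938, 0.034, -0.011]
contact_force: [0.5, 3.1, -0.7]
width: 0.0575
```

```bash
python3 - <<'E'
from chk import *
chk("g1.npz",1,-.11,.071,n=5)
E
```

```text
clock 8.5667 F [ 0.5  3.1 -0.7] M [-0.24 -0.14 -0.16] w 0.0575
plate along -68.8 across 0.5 z 68.5 mm lead [-0.073  0.997  0.011] n [ 0.002 -0.011  1.   ]
dist [ 0.0033 -0.041   0.003 ] rot [-0.63  0.11  0.04] N 5
[{"linear":[0.0001,0.0059,-0.0058],"delta_rot":[-0.13,0.02,0.01],"fingers":0.05},{"linear":[0.0001,0.0059,-0.0058],"delta_rot":[-0.13,0.02,0.01],"fingers":0.05},{"linear":[0.0001,0.0059,-0.0058],"delta_rot":[-0.13,0.02,0.01],"fingers":0.05},{"linear":[0.0001,0.0059,-0.0058],"delta_rot":[-0.13,0.02,0.01],"fingers":0.05},{"linear":[0.0001,0.0059,-0.0058],"delta_rot":[-0.13,0.02,0.01],"fingers":0.05}]
```

>>> {"fn": "send_rows", "kwargs": {"plan": [{"linear": [0, 0.009, -0.0077], "delta_rot": [-0.2, 0, 0], "fingers": 0.05}, {"linear": [0, 0.012, -0.01], "delta_rot": [-0.2, 0, 0], "fingers": 0.05}, {"linear": [0, 0.012, -0.012], "delta_rot": [-0.2, 0, 0], "fingers": 0.05}, {"linear": [0, 0.006, -0.014], "delta_rot": [0, 0, 0], "fingers": 0.05}, {"linear": [0, -0.01, -0.022], "delta_rot": [0, 0, 0], "fingers": 0.05}, {"linear": [0, -0.02, -0.025], "delta_rot": [0, 0, 0], "fingers": 0.05}, {"linear": [0, -0.02, -0.025], "delta_rot": [0, 0, 0], "fingers": 0.05}, {"linear": [0, -0.02, -0.025], "delta_rot": [0, 0, 0], "fingers": 0.05}, {"linear": [0, -0.015, -0.018], "delta_rot": [0, 0, 0], "fingers": 0.05}, {"linear": [0, 0, 0], "delta_rot": [0, 0, 0], "fingers": 0.05}]}}

```text
clock: 9.4
position: [0.6029, -0.3195, 0.2232]
ee_rot: [-0.328, 0.944, 0.026, -0.011]
contact_force: [0.7, 0.1, -1.0]
width: 0.0577
```

```bash
python3 - <<'E'
from chk import *
print(plate_now("g1.npz")[0])
yr=hv(aR+np.pi/2)
rows(*tool_for(RK+[0,0,.21],Rpl(-ez,yr),"g1.npz"),.05,amax=6)
E
```

```text
[ 0.59909211 -0.26807899  0.21650344]
dist [-0.1267  0.3853  0.0386] rot [-88.28   1.32 -10.03] N 15
[{"linear":[-0.007,-0.0221,0.0142],"delta_rot":[-5.89,0.09,-0.67],"fingers":0.05},{"linear":[-0.0068,-0.0235,0.0118],"delta_rot":[-5.89,0.09,-0.67],"fingers":0.05},{"linear":[-0.0065,-0.0247,0.0094],"delta_rot":[-5.89,0.09,-0.67],"fingers":0.05},{"linear":[-0.0062,-0.0256,0.0068],"delta_rot":[-5.89,0.09,-0.67],"fingers":0.05},{"linear":[-0.0059,-0.0262,0.0041],"delta_rot":[-5.89,0.09,-0.67],"fingers":0.05},{"linear":[-0.0056,-0.0265,0.0014],"delta_rot":[-5.89,0.09,-0.67],"fingers":0.05},{"linear":[-0.0053,-0.0266,-0.0014],"delta_rot":[-5.89,0.09,-0.67],"fingers":0.05},{"linear":[-0.005,-0.0264,-0.0041],"delta_rot":[-5.89,0.09,-0.67],"fingers":0.05},{"linear":[-0.0047,-0.0259,-0.0068],"delta_rot":[-5.89,0.09,-0.67],"fingers":0.05},{"linear":[-0.0044,-0.0251,-0.0094],"delta_rot":[-5.89,0.09,-0.67],"fingers":0.05},{"linear":[-0.0041,-0.0241,-0.0119],"delta_rot":[-5.89,0.09,-0.67],"fingers":0.05},{"linear":[-0.0038,-0.0227,-0.0144],"delta_rot":[-5.89,0.09,-0.67],"fingers":0.05}]
[{"linear":[-0.0035,-0.0212,-0.0166],"delta_rot":[-5.89,0.09,-0.67],"fingers":0.05},{"linear":[-0.0032,-0.0194,-0.0187],"delta_rot":[-5.89,0.09,-0.67],"fingers":0.05},{"linear":[-0.003,-0.0174,-0.0206],"delta_rot":[-5.89,0.09,-0.67],"fingers":0.05}]
```

>>> {"fn": "send_rows", "kwargs": {"plan": [{"linear": [0, -0.02, -0.023], "delta_rot": [0, 0, 0], "fingers": 0.05}, {"linear": [-0.007, -0.022, 0.014], "delta_rot": [-5.9, 0.1, -0.7], "fingers": 0.05}, {"linear": [-0.007, -0.024, 0.012], "delta_rot": [-5.9, 0.1, -0.7], "fingers": 0.05}, {"linear": [-0.007, -0.025, 0.009], "delta_rot": [-5.9, 0.1, -0.7], "fingers": 0.05}, {"linear": [-0.006, -0.026, 0.007], "delta_rot": [-5.9, 0.1, -0.7], "fingers": 0.05}, {"linear": [-0.006, -0.026, 0.004], "delta_rot": [-5.9, 0.1, -0.7], "fingers": 0.05}, {"linear": [-0.006, -0.027, 0.001], "delta_rot": [-5.9, 0.1, -0.7], "fingers": 0.05}, {"linear": [-0.005, -0.027, -0.001], "delta_rot": [-5.9, 0.1, -0.7], "fingers": 0.05}, {"linear": [-0.005, -0.026, -0.004], "delta_rot": [-5.9, 0.1, -0.7], "fingers": 0.05}]}}

```text
clock: 10.15
position: [0.5362, -0.1356, 0.2595]
ee_rot: [0.105, 0.992, 0.059, 0.024]
contact_force: [0.2, 0.0, -2.5]
width: 0.0577
```

```bash
python3 - <<'E'
from chk import *
s=manip.get_state();print(plate_now("g1.npz")[0],s["qpos"].round(2),s["qd"].round(2))
yr=hv(aR+np.pi/2)
rows(*tool_for(RK+[0,0,.20],Rpl(-ez,yr),"g1.npz"),.05,amax=6)
E
```

```text
[ 0.53344584 -0.10805551  0.21541069] [-0.26  0.2   1.63 -0.2   1.21 -0.32] [ 1.24 -0.4   0.68 -1.4  -0.63  1.56]
dist [-0.06    0.2013 -0.0077] rot [-37.82   1.09  -5.67] N 7
[{"linear":[-0.005,-0.0291,-0.0053],"delta_rot":[-5.4,0.16,-0.81],"fingers":0.05},{"linear":[-0.0046,-0.0286,-0.0081],"delta_rot":[-5.4,0.16,-0.81],"fingers":0.05},{"linear":[-0.0042,-0.0277,-0.0107],"delta_rot":[-5.4,0.16,-0.81],"fingers":0.05},{"linear":[-0.0038,-0.0266,-0.0133],"delta_rot":[-5.4,0.16,-0.81],"fingers":0.05},{"linear":[-0.0034,-0.0253,-0.0158],"delta_rot":[-5.4,0.16,-0.81],"fingers":0.05},{"linear":[-0.003,-0.0238,-0.0181],"delta_rot":[-5.4,0.16,-0.81],"fingers":0.05},{"linear":[-0.0026,-0.022,-0.0203],"delta_rot":[-5.4,0.16,-0.81],"fingers":0.05}]
```

>>> {"fn": "send_rows", "kwargs": {"plan": [{"linear": [-0.005, -0.029, -0.005], "delta_rot": [-5.4, 0.2, -0.8], "fingers": 0.05}, {"linear": [-0.005, -0.029, -0.008], "delta_rot": [-5.4, 0.2, -0.8], "fingers": 0.05}, {"linear": [-0.004, -0.028, -0.011], "delta_rot": [-5.4, 0.2, -0.8], "fingers": 0.05}, {"linear": [-0.004, -0.027, -0.013], "delta_rot": [-5.4, 0.2, -0.8], "fingers": 0.05}, {"linear": [-0.003, -0.025, -0.016], "delta_rot": [-5.4, 0.2, -0.8], "fingers": 0.05}, {"linear": [-0.003, -0.022, -0.017], "delta_rot": [-5.4, 0.2, -0.8], "fingers": 0.05}, {"linear": [-0.001, -0.01, -0.01], "delta_rot": [-2.5, 0, -0.4], "fingers": 0.05}, {"linear": [0, 0, 0], "delta_rot": [0, 0, 0], "fingers": 0.05}]}}

```text
clock: 10.82
position: [0.4789, 0.0588, 0.2489]
ee_rot: [0.413, 0.904, 0.098, 0.056]
contact_force: [0.8, 0.0, -2.2]
width: 0.0576
```

```bash
python3 - <<'E'
from chk import *
s=manip.get_state();print(plate_now("g1.npz")[0],s["qpos"].round(2),s["qd"].round(2))
yr=hv(aR+np.pi/2)
rows(*tool_for(RK+[0,0,.165],Rpl(-ez,yr),"g1.npz"),.05,amax=6)
E
```

```text
[0.47997554 0.0544227  0.1970941 ] [ 0.5   0.3   1.81 -0.84  1.4   0.6 ] [ 0.01  0.01  0.01 -0.02 -0.01 -0.01]
dist [-0.0027  0.007  -0.0322] rot [-0.92 -1.11 -0.43] N 1
[{"linear":[-0.0017,-0.0292,0.0154],"delta_rot":[-0.92,-1.11,-0.43],"fingers":0.05}]
```

>>> {"fn": "send_rows", "kwargs": {"plan": [{"linear": [-0.001, -0.015, 0.008], "delta_rot": [-0.5, -0.6, -0.2], "fingers": 0.05}, {"linear": [-0.001, -0.014, 0.007], "delta_rot": [-0.5, -0.6, -0.2], "fingers": 0.05}, {"linear": [0, 0, 0], "delta_rot": [0, 0, 0], "fingers": 0.05}]}}

```text
clock: 11.07
position: [0.4777, 0.067, 0.2147]
ee_rot: [0.421, 0.901, 0.099, 0.046]
contact_force: [-0.6, -0.7, -1.9]
width: 0.0579
```

```bash
python3 - <<'E'
from chk import *
c,Rp=plate_now("g1.npz")
print("rack-frame mm",((R.from_euler("z",-aR)).apply(c-RK)*1e3).round(1))
yr=hv(aR+np.pi/2)
err(*tool_for(RK+[0,0,.165],Rpl(-ez,yr),"g1.npz"))
rows(*tool_for(RK+[0,0,.125],Rpl(-ez,yr),"g1.npz"),.05,n=3)
b=snap("top");a=snap("scene")
P=np.array([[x,y,z] for x in(.065,-.065) for y in(-.03,.03) for z in (-.003,.003)])
for im,n in((a,"scene"),(b,"top")): print(n,proj(n,c+Rp.apply(P)).round(1).tolist())
A=cv2.resize(a[180:290,200:300],(400,440),interpolation=2);B=cv2.resize(b[180:268,165:245],(400,440),interpolation=2)
cv2.imwrite("pics/g5.png",np.hstack([A,B])[:,:,::-1])
E
```

```text
rack-frame mm [  1.6   0.9 162.9]
err world mm [-1.5 -1.2  2.1] tool mm [-1.7  2.1 -0.7] rot [-0.06 -0.05  0.18]
dist [-0.0015 -0.0012 -0.0379] rot [-0.06 -0.05  0.18] N 3
[{"linear":[-0.0006,-0.0095,0.0083],"delta_rot":[-0.02,-0.02,0.06],"fingers":0.05},{"linear":[-0.0006,-0.0095,0.0083],"delta_rot":[-0.02,-0.02,0.06],"fingers":0.05},{"linear":[-0.0006,-0.0095,0.0083],"delta_rot":[-0.02,-0.02,0.06],"fingers":0.05}]
scene [[250.2, 225.7], [249.4, 227.7], [277.1, 231.9], [276.4, 234.1], [249.4, 181.9], [248.5, 184.0], [280.0, 188.2], [279.2, 190.4]]
top [[202.2, 211.5], [198.9, 212.2], [208.1, 243.7], [204.9, 244.3], [192.3, 204.2], [188.5, 204.9], [199.2, 241.9], [195.4, 242.7]]
```

View pics/g5.png

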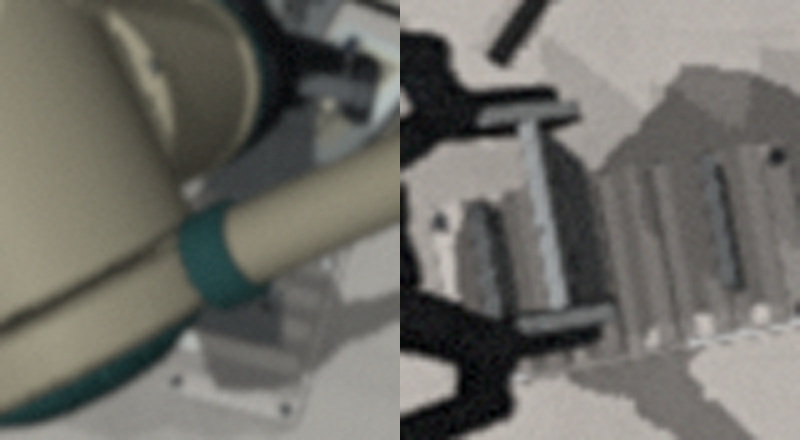

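In the right view the plate's top edge, (525,118) to (565,305), matches the prediction to 1 px. Lowering it.

>>> {"fn": "send_rows", "kwargs": {"plan": [{"linear": [-0.001, -0.012, 0.011], "delta_rot": [0, 0, 0.1], "fingers": 0.05}, {"linear": [-0.001, -0.012, 0.011], "delta_rot": [0, 0, 0.1], "fingers": 0.05}, {"linear": [0, -0.009, 0.008], "delta_rot": [0, 0, 0], "fingers": 0.05}, {"linear": [0, 0, 0], "delta_rot": [0, 0, 0], "fingers": 0.05}]}}

```text
clock: 11.5
position: [0.4811, 0.0601, 0.1766]
ee_rot: [0.42, 0.902, 0.091, 0.052]
contact_force: [-0.2, -0.3, -2.1]
width: 0.0579
```

```bash
cat > rk.py <<'E'
from chk import *
def rk(f,sg,z,n=3,dx=0,dy=0):
    c,Rp=plate_now(f); s=manip.get_state()
    print("clock",s["clock"],"F",np.round(s["contact_force"],1),"M",np.round(s["moment"],2),"w",round(s["width"],4),"rack-frame mm",((R.from_euler("z",-aR)).apply(c-RK)*1e3).round(1),"bottom",(1e3*(c[2]-.065)).round(1))
    yr=hv(aR+np.pi/2)
    T=RK+[0,0,z]+dx*hv(aR)+dy*yr
    rows(*tool_for(T,Rpl(-ez,sg*yr),f),.05,n=n)
E
python3 -c "
from rk import *
rk('g1.npz',1,.090,n=3)"
```

```text
clock 11.5 F [-0.2 -0.3 -2.1] M [ 0.53  0.14 -0.  ] w 0.0579 rack-frame mm [  4.4  -6.5 124.8] bottom 59.8
dist [-0.0049  0.0057 -0.0348] rot [-0.09 -0.32 -0.93] N 3
[{"linear":[-0.0014,-0.0103,0.0058],"delta_rot":[-0.03,-0.11,-0.31],"fingers":0.05},{"linear":[-0.0014,-0.0103,0.0058],"delta_rot":[-0.03,-0.11,-0.31],"fingers":0.05},{"linear":[-0.0013,-0.0103,0.0058],"delta_rot":[-0.03,-0.11,-0.31],"fingers":0.05}]
```

>>> {"fn": "send_rows", "kwargs": {"plan": [{"linear": [-0.004, -0.005, -0.003], "delta_rot": [0, -0.3, -0.9], "fingers": 0.05}, {"linear": [0, -0.006, 0.005], "delta_rot": [0, 0, 0], "fingers": 0.05}, {"linear": [0, 0, 0], "delta_rot": [0, 0, 0], "fingers": 0.05}]}}

```text
clock: 11.75
position: [0.4771, 0.0636, 0.1685]
ee_rot: [0.42, 0.901, 0.095, 0.047]
contact_force: [-0.1, 0.3, -2.1]
width: 0.058
```

```bash
python3 -c "
from rk import *
rk('g1.npz',1,.096,n=2)"
```

```text
clock 11.75 F [-0.1  0.3 -2.1] M [0.53 0.13 0.03] w 0.058 rack-frame mm [  0.6  -2.2 116.8] bottom 51.8
dist [-0.0009  0.0021 -0.0208] rot [-0.09 -0.02 -0.21] N 2
[{"linear":[-0.0003,-0.0087,0.0058],"delta_rot":[-0.05,-0.01,-0.1],"fingers":0.05},{"linear":[-0.0002,-0.0087,0.0058],"delta_rot":[-0.05,-0.01,-0.1],"fingers":0.05}]
```

>>> {"fn": "send_rows", "kwargs": {"plan": [{"linear": [0, -0.0075, 0.0035], "delta_rot": [0, 0, -0.2], "fingers": 0.05}, {"linear": [0, -0.007, 0.0045], "delta_rot": [0, 0, 0], "fingers": 0.05}, {"linear": [0, 0, 0], "delta_rot": [0, 0, 0], "fingers": 0.05}]}}

```text
clock: 12.0
position: [0.4774, 0.0671, 0.1527]
ee_rot: [0.421, 0.901, 0.097, 0.048]
contact_force: [0.3, -1.3, -2.3]
width: 0.0579
```

```bash
python3 -c "
from rk import *
rk('g1.npz',1,.085,n=2)"
```

```text
clock 12.0 F [ 0.3 -1.3 -2.3] M [ 0.38  0.12 -0.02] w 0.0579 rack-frame mm [  1.7   1.1 100.9] bottom 35.9
dist [-0.0012 -0.0014 -0.0159] rot [-0.04 -0.18 -0.11] N 2
[{"linear":[-0.0008,-0.0058,0.0055],"delta_rot":[-0.02,-0.09,-0.05],"fingers":0.05},{"linear":[-0.0008,-0.0058,0.0055],"delta_rot":[-0.02,-0.09,-0.05],"fingers":0.05}]
```

>>> {"fn": "send_rows", "kwargs": {"plan": [{"linear": [0, -0.0055, 0.0055], "delta_rot": [0, -0.1, 0], "fingers": 0.05}, {"linear": [0, -0.0055, 0.005], "delta_rot": [0, -0.1, 0], "fingers": 0.05}, {"linear": [0, 0, 0], "delta_rot": [0, 0, 0], "fingers": 0.05}]}}

```text
clock: 12.25
position: [0.4779, 0.0666, 0.1356]
ee_rot: [0.421, 0.901, 0.097, 0.046]
contact_force: [0.0, 0.0, -2.5]
width: 0.058
```

```bash
python3 -c "
from rk import *
rk('g1.npz',1,.077,n=2)"
```

```text
clock 12.25 F [ 0.   0.  -2.5] M [ 0.51  0.11 -0.05] w 0.058 rack-frame mm [ 1.8  0.5 83.9] bottom 18.9
dist [-0.0016 -0.0008 -0.0069] rot [-0.06 -0.01 -0.06] N 2
[{"linear":[-0.0009,-0.0025,0.0024],"delta_rot":[-0.03,-0.01,-0.03],"fingers":0.05},{"linear":[-0.0009,-0.0025,0.0024],"delta_rot":[-0.03,-0.01,-0.03],"fingers":0.05}]
```

Now set it down and open; opening straight out in the jaw direction is clean.

>>> {"fn": "send_rows", "kwargs": {"plan": [{"linear": [0, -0.0025, 0.0025], "delta_rot": [0, 0, 0], "fingers": 0.05}, {"linear": [0, -0.003, 0.003], "delta_rot": [0, 0, 0], "fingers": 0.05}, {"linear": [0, 0, 0], "delta_rot": [0, 0, 0], "fingers": 0.05}]}}

```text
clock: 12.5
position: [0.4786, 0.0647, 0.1295]
ee_rot: [0.424, 0.899, 0.096, 0.047]
contact_force: [-0.4, 0.8, -2.4]
width: 0.0578
```

```bash
python3 -c "
from rk import *
rk('g1.npz',1,.077,n=1)"
```

```text
clock 12.5 F [-0.4  0.8 -2.4] M [ 0.79  0.23 -0.01] w 0.0578 rack-frame mm [ 2.1 -1.8 77.8] bottom 12.8
dist [-0.0023  0.001  -0.0008] rot [ 0.35 -0.01 -0.07] N 1
[{"linear":[-0.0021,-0.0015,-0.0007],"delta_rot":[0.35,-0.01,-0.07],"fingers":0.05}]
```

>>> {"fn": "send_rows", "kwargs": {"plan": [{"linear": [0, 0, 0], "delta_rot": [0, 0, 0], "fingers": 0.085}, {"linear": [0, 0, 0], "delta_rot": [0, 0, 0], "fingers": 0.085}, {"linear": [0, 0, 0], "delta_rot": [0, 0, 0], "fingers": 0.085}, {"linear": [0, 0, 0], "delta_rot": [0, 0, 0], "fingers": 0.085}, {"linear": [0, 0, -0.015], "delta_rot": [0, 0, 0], "fingers": 0.085}, {"linear": [0, 0, -0.025], "delta_rot": [0, 0, 0], "fingers": 0.085}, {"linear": [0, 0, -0.03], "delta_rot": [0, 0, 0], "fingers": 0.085}, {"linear": [0, 0, -0.03], "delta_rot": [0, 0, 0], "fingers": 0.085}]}}

```text
clock: 13.17
position: [0.4593, 0.1373, 0.1922]
ee_rot: [0.427, 0.898, 0.096, 0.041]
contact_force: [0.1, 0.7, -0.2]
width: 0.0852
```

```bash
python3 - <<'E'
from rk import *
print(tcp()[0],manip.get_state()["width"])
yr=hv(aR+np.pi/2)
rows(RK+.0*yr+[0,0,.28],orient(-ez,-yr,np.radians(89.9)),.085,amax=6.2)
b=snap("top");a=snap("scene")
A=cv2.resize(a[180:290,200:300],(400,440),interpolation=2);B=cv2.resize(b[180:268,165:245],(400,440),interpolation=2)
cv2.imwrite("pics/g6.png",np.hstack([A,B])[:,:,::-1])
E
```

```text
[0.45929516 0.13731167 0.19217084] 0.08522673250416012
dist [ 0.0172 -0.0769  0.0878] rot [5.085e+01 5.300e-01 3.000e-02] N 9
[{"linear":[0.0,0.0131,0.0006],"delta_rot":[5.65,0.06,0.0],"fingers":0.085},{"linear":[0.0,0.0131,-0.0007],"delta_rot":[5.65,0.06,0.0],"fingers":0.085},{"linear":[0.0,0.013,-0.002],"delta_rot":[5.65,0.06,0.0],"fingers":0.085},{"linear":[0.0,0.0127,-0.0032],"delta_rot":[5.65,0.06,0.0],"fingers":0.085},{"linear":[0.0,0.0123,-0.0045],"delta_rot":[5.65,0.06,0.0],"fingers":0.085},{"linear":[0.0,0.0118,-0.0057],"delta_rot":[5.65,0.06,0.0],"fingers":0.085},{"linear":[0.0001,0.0112,-0.0068],"delta_rot":[5.65,0.06,0.0],"fingers":0.085},{"linear":[0.0001,0.0105,-0.0079],"delta_rot":[5.65,0.06,0.0],"fingers":0.085},{"linear":[0.0001,0.0097,-0.0089],"delta_rot":[5.65,0.06,0.0],"fingers":0.085}]
```

View pics/g6.png

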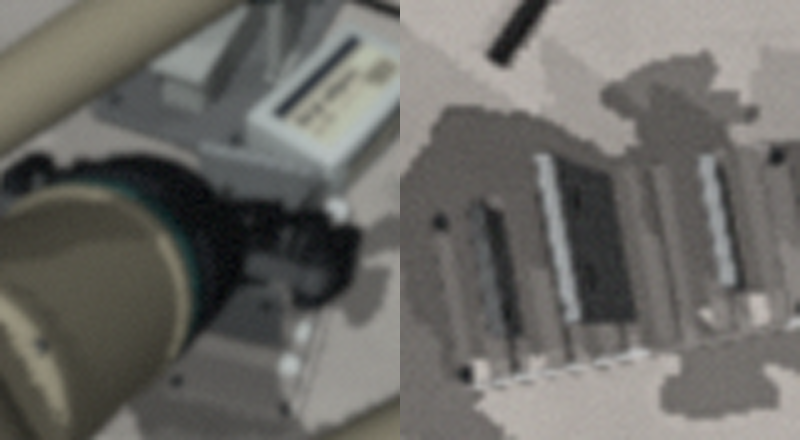

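The plate stands in the middle slot, its top edge running from (545,155) to (573,322). Swinging over to the other side.

>>> {"fn": "send_rows", "kwargs": {"plan": [{"linear": [0, 0.013, 0], "delta_rot": [5.6, 0, 0], "fingers": 0.085}, {"linear": [0, 0.013, -0.002], "delta_rot": [5.6, 0, 0], "fingers": 0.085}, {"linear": [0, 0.013, -0.003], "delta_rot": [5.6, 0, 0], "fingers": 0.085}, {"linear": [0, 0.013, -0.004], "delta_rot": [5.6, 0, 0], "fingers": 0.085}, {"linear": [0, 0.012, -0.005], "delta_rot": [5.6, 0, 0], "fingers": 0.085}, {"linear": [0, 0.012, -0.006], "delta_rot": [5.6, 0, 0], "fingers": 0.085}, {"linear": [0, 0.011, -0.007], "delta_rot": [5.6, 0, 0], "fingers": 0.085}, {"linear": [0, 0.011, -0.008], "delta_rot": [5.6, 0, 0], "fingers": 0.085}, {"linear": [0, 0.01, -0.009], "delta_rot": [5.6, 0, 0], "fingers": 0.085}]}}

```text
clock: 14.02
position: [0.4755, 0.0645, 0.2801]
ee_rot: [-0.014, 0.993, 0.113, -0.006]
contact_force: [-0.4, 0.5, -1.0]
width: 0.0851
```

```bash
python3 - <<'E'
from rk import *
print(tcp()[0])
yr=hv(aR+np.pi/2)
w=at_z("top",[[194-.4,211-.4],[199.6-.4,244.4-.4]],.142); m=w.mean(0)
print("plate top mid",m.round(4),"rack frame",(R.from_euler("z",-aR).apply(m-RK)*1e3).round(1))
Rt=orient(-ez,-yr); Z=Rt.as_matrix()[:,2]; G=RK+.002*hv(aR)+[0,0,.123]
rows(G-.094*Z,Rt,.085,amax=6.2)
E
```

```text
[0.47548943 0.06449739 0.28012839]
plate top mid [0.4764 0.0689 0.142 ] rack frame [  1.7   8.3 142. ]
dist [ 0.0181 -0.0741 -0.0967] rot [48.38  0.87  0.64] N 8
[{"linear":[0.0002,0.0099,0.0118],"delta_rot":[6.05,0.11,0.08],"fingers":0.085},{"linear":[0.0002,0.0111,0.0107],"delta_rot":[6.05,0.11,0.08],"fingers":0.085},{"linear":[0.0002,0.0121,0.0095],"delta_rot":[6.05,0.11,0.08],"fingers":0.085},{"linear":[0.0002,0.0131,0.0082],"delta_rot":[6.05,0.11,0.08],"fingers":0.085},{"linear":[0.0002,0.0138,0.0067],"delta_rot":[6.05,0.11,0.08],"fingers":0.085},{"linear":[0.0002,0.0145,0.0052],"delta_rot":[6.05,0.11,0.08],"fingers":0.085},{"linear":[0.0002,0.0149,0.0037],"delta_rot":[6.05,0.11,0.08],"fingers":0.085},{"linear":[0.0002,0.0152,0.0021],"delta_rot":[6.05,0.11,0.08],"fingers":0.085}]
```

```bash
cat >> rk.py <<'E'
yr=hv(aR+np.pi/2); DL=np.radians(4.2)
L2=-(np.cos(DL)*ez+np.sin(DL)*yr); N2=-(np.cos(DL)*yr-np.sin(DL)*ez)
BOT=RK+.0018*hv(aR)-.001*yr+.012*ez
R2=orient(L2,N2); Z2=R2.as_matrix()[:,2]; G2=BOT-.111*L2
E
python3 - <<'E'
from rk import *
print(G2)
rows(G2-.094*Z2,R2,.085,amax=6.2)
E
```

```text
[0.47676555 0.06774836 0.12270191]
dist [ 0.0154 -0.0626 -0.0919] rot [44.18  0.84  0.67] N 8
[{"linear":[0.0002,0.0084,0.0113],"delta_rot":[5.52,0.11,0.08],"fingers":0.085},{"linear":[0.0002,0.0094,0.0104],"delta_rot":[5.52,0.11,0.08],"fingers":0.085},{"linear":[0.0002,0.0104,0.0094],"delta_rot":[5.52,0.11,0.08],"fingers":0.085},{"linear":[0.0002,0.0112,0.0084],"delta_rot":[5.52,0.11,0.08],"fingers":0.085},{"linear":[0.0002,0.012,0.0073],"delta_rot":[5.52,0.11,0.08],"fingers":0.085},{"linear":[0.0002,0.0126,0.0061],"delta_rot":[5.52,0.11,0.08],"fingers":0.085},{"linear":[0.0002,0.0132,0.0048],"delta_rot":[5.52,0.11,0.08],"fingers":0.085},{"linear":[0.0002,0.0136,0.0036],"delta_rot":[5.52,0.11,0.08],"fingers":0.085}]
```

>>> {"fn": "send_rows", "kwargs": {"plan": [{"linear": [0, 0.009, 0.011], "delta_rot": [5.5, 0.1, 0.1], "fingers": 0.085}, {"linear": [0, 0.01, 0.01], "delta_rot": [5.5, 0.1, 0.1], "fingers": 0.085}, {"linear": [0, 0.01, 0.009], "delta_rot": [5.5, 0.1, 0.1], "fingers": 0.085}, {"linear": [0, 0.011, 0.008], "delta_rot": [5.5, 0.1, 0.1], "fingers": 0.085}, {"linear": [0, 0.012, 0.007], "delta_rot": [5.5, 0.1, 0.1], "fingers": 0.085}, {"linear": [0, 0.012, 0.005], "delta_rot": [5.5, 0.1, 0.1], "fingers": 0.085}, {"linear": [0, 0.012, 0.004], "delta_rot": [5.5, 0.1, 0.1], "fingers": 0.085}, {"linear": [0, 0.009, 0.003], "delta_rot": [3.5, 0.1, 0.1], "fingers": 0.085}, {"linear": [0, 0, 0], "delta_rot": [0, 0, 0], "fingers": 0.085}]}}

```text
clock: 14.77
position: [0.4887, -0.011, 0.1924]
ee_rot: [-0.384, 0.919, 0.086, -0.032]
contact_force: [0.1, -0.7, -0.7]
width: 0.0848
```

```bash
python3 - <<'E'
from rk import *
err(G2-.044*Z2,R2)
E
```

```text
err world mm [ -5.4  47.9 -39.1] tool mm [ 3.2 -6.  61.7] rot [ 0.53 -1.39 -0.77]
```

>>> {"fn": "send_rows", "kwargs": {"plan": [{"linear": [0.003, -0.006, 0.02], "delta_rot": [0.5, -1.4, -0.8], "fingers": 0.085}, {"linear": [0, 0, 0.02], "delta_rot": [0, 0, 0], "fingers": 0.085}, {"linear": [0, 0, 0.015], "delta_rot": [0, 0, 0], "fingers": 0.085}, {"linear": [0, 0, 0.005], "delta_rot": [0, 0, 0], "fingers": 0.085}, {"linear": [0, 0, 0], "delta_rot": [0, 0, 0], "fingers": 0.085}]}}

```text
clock: 15.18
position: [0.48, 0.0348, 0.1515]
ee_rot: [-0.384, 0.917, 0.093, -0.043]
contact_force: [-0.7, -0.1, -0.3]
width: 0.0851
```

```bash
python3 - <<'E'
from rk import *
err(G2-.004*Z2,R2)
E
```

```text
err world mm [ -2.6  30.2 -26. ] tool mm [ 3.8 -2.5 39.7] rot [ 0.28  0.1  -0.53]
```

>>> {"fn": "send_rows", "kwargs": {"plan": [{"linear": [0.003, -0.002, 0.014], "delta_rot": [0.3, 0, -0.5], "fingers": 0.085}, {"linear": [0, 0, 0.014], "delta_rot": [0, 0, 0], "fingers": 0.085}, {"linear": [0, 0, 0.009], "delta_rot": [0, 0, 0], "fingers": 0.085}, {"linear": [0, 0, 0], "delta_rot": [0, 0, 0], "fingers": 0.085}]}}

```text
clock: 15.52
position: [0.4778, 0.0645, 0.1278]
ee_rot: [-0.385, 0.917, 0.099, -0.039]
contact_force: [-0.6, -0.1, -0.6]
width: 0.0851
```

```bash
python3 - <<'E'
from rk import *
err(G2-.004*Z2,R2)
print(manip.get_state()["contact_force"])
E
```

```text
err world mm [-0.4  0.4 -2.3] tool mm [-0.4  1.3  2. ] rot [ 0.27 -0.07  0.25]
[-0.58477401 -0.10941696 -0.58871138]
```

>>> {"fn": "send_rows", "kwargs": {"plan": [{"linear": [0, 0.001, 0.002], "delta_rot": [0.3, 0, 0.2], "fingers": 0.085}, {"linear": [0, 0, 0], "delta_rot": [0, 0, 0], "fingers": 0.05}, {"linear": [0, 0, 0], "delta_rot": [0, 0, 0], "fingers": 0.05}, {"linear": [0, 0, 0], "delta_rot": [0, 0, 0], "fingers": 0.05}, {"linear": [0, 0, 0], "delta_rot": [0, 0, 0], "fingers": 0.05}], "force": 90}}

```text
clock: 15.93
position: [0.4785, 0.0648, 0.1268]
ee_rot: [-0.387, 0.916, 0.098, -0.039]
contact_force: [-0.6, -0.4, -0.8]
width: 0.0581
```

```bash
python3 - <<'E'
from rk import *
err(G2-.004*Z2,R2); s=manip.get_state(); print(s["width"],s["contact_force"].round(1))
# plate centre now: plate edge centring -> trust slot pose; jaw-axis coordinate from grip centre
p,Q=tcp(); c=BOT-.065*L2; v=Q.inv().apply(c-p); print("c in tool",v); v[0]=-.0009; c=p+Q.apply(v)
Rm=Rpl(L2,N2)
save(c,Rm,"g2.npz")
rk("g2.npz",-1,.165,n=8)
E
```

```text
err world mm [-1.1  0.2 -1.3] tool mm [-1.   0.6  1.2] rot [ 0.05 -0.12  0.16]
0.058131427466593194 [-0.6 -0.4 -0.8]
c in tool [-0.00120931  0.03582783  0.03476991]
clock 15.9333 F [-0.6 -0.4 -0.8] M [-0.42 -0.01  0.03] w 0.0581 rack-frame mm [ 2.1  3.8 76.8] bottom 11.8
dist [-0.0005 -0.0077  0.088 ] rot [4.2  0.01 0.01] N 8
[{"linear":[-0.0002,-0.0072,-0.0083],"delta_rot":[0.52,0.0,0.0],"fingers":0.05},{"linear":[-0.0002,-0.0073,-0.0083],"delta_rot":[0.52,0.0,0.0],"fingers":0.05},{"linear":[-0.0002,-0.0074,-0.0082],"delta_rot":[0.52,0.0,0.0],"fingers":0.05},{"linear":[-0.0002,-0.0075,-0.0081],"delta_rot":[0.52,0.0,0.0],"fingers":0.05},{"linear":[-0.0002,-0.0075,-0.0081],"delta_rot":[0.52,0.0,0.0],"fingers":0.05},{"linear":[-0.0002,-0.0076,-0.008],"delta_rot":[0.52,0.0,0.0],"fingers":0.05},{"linear":[-0.0002,-0.0077,-0.0079],"delta_rot":[0.52,0.0,0.0],"fingers":0.05},{"linear":[-0.0002,-0.0078,-0.0079],"delta_rot":[0.52,0.0,0.0],"fingers":0.05}]
```

>>> {"fn": "send_rows", "kwargs": {"plan": [{"linear": [0, -0.0072, -0.0083], "delta_rot": [0.6, 0, 0], "fingers": 0.05}, {"linear": [0, -0.0073, -0.0083], "delta_rot": [0.6, 0, 0], "fingers": 0.05}, {"linear": [0, -0.0074, -0.0082], "delta_rot": [0.6, 0, 0], "fingers": 0.05}, {"linear": [0, -0.0075, -0.0081], "delta_rot": [0.6, 0, 0], "fingers": 0.05}, {"linear": [0, -0.01, -0.0105], "delta_rot": [0.6, 0, 0], "fingers": 0.05}, {"linear": [0, -0.014, -0.015], "delta_rot": [0.6, 0, 0], "fingers": 0.05}, {"linear": [0, -0.018, -0.018], "delta_rot": [0.6, 0, 0], "fingers": 0.05}, {"linear": [0, -0.02, -0.02], "delta_rot": [0, 0, 0], "fingers": 0.05}, {"linear": [0, -0.02, -0.02], "delta_rot": [0, 0, 0], "fingers": 0.05}, {"linear": [0, -0.01, -0.01], "delta_rot": [0, 0, 0], "fingers": 0.05}, {"linear": [0, 0, 0], "delta_rot": [0, 0, 0], "fingers": 0.05}]}}

```text
clock: 16.85
position: [0.4828, 0.0445, 0.3044]
ee_rot: [-0.416, 0.903, 0.093, -0.043]
contact_force: [0.0, 0.8, -2.3]
width: 0.0581
```

```bash
python3 - <<'E'
from rk import *
c,Rp=plate_now("g2.npz"); s=manip.get_state(); print(c,Rp.as_matrix()[:,0].round(3),s["width"],s["contact_force"].round(1))
l=-hv(aS)
rows(*tool_for(ST-.175*l+[0,0,.20],Rpl(l,ez),"g2.npz"),.05,amax=6)
E
```

```text
[0.48128874 0.04742631 0.25453024] [-0.001 -0.009 -1.   ] 0.058128195291470286 [ 0.   0.8 -2.3]
dist [ 0.0939  0.0754 -0.1008] rot [-89.39   0.64   8.24] N 15
[{"linear":[0.0071,0.0027,0.0071],"delta_rot":[-5.96,0.04,0.55],"fingers":0.05},{"linear":[0.0072,0.0019,0.0074],"delta_rot":[-5.96,0.04,0.55],"fingers":0.05},{"linear":[0.0072,0.0011,0.0075],"delta_rot":[-5.96,0.04,0.55],"fingers":0.05},{"linear":[0.0072,0.0002,0.0076],"delta_rot":[-5.96,0.04,0.55],"fingers":0.05},{"linear":[0.0072,-0.0006,0.0076],"delta_rot":[-5.96,0.04,0.55],"fingers":0.05},{"linear":[0.0071,-0.0015,0.0075],"delta_rot":[-5.96,0.04,0.55],"fingers":0.05},{"linear":[0.0071,-0.0023,0.0073],"delta_rot":[-5.96,0.04,0.55],"fingers":0.05},{"linear":[0.0071,-0.0032,0.007],"delta_rot":[-5.96,0.04,0.55],"fingers":0.05},{"linear":[0.0071,-0.0039,0.0067],"delta_rot":[-5.96,0.04,0.55],"fingers":0.05},{"linear":[0.007,-0.0047,0.0062],"delta_rot":[-5.96,0.04,0.55],"fingers":0.05},{"linear":[0.007,-0.0054,0.0057],"delta_rot":[-5.96,0.04,0.55],"fingers":0.05},{"linear":[0.0069,-0.006,0.0051],"delta_rot":[-5.96,0.04,0.55],"fingers":0.05}]
[{"linear":[0.0068,-0.0066,0.0045],"delta_rot":[-5.96,0.04,0.55],"fingers":0.05},{"linear":[0.0068,-0.007,0.0038],"delta_rot":[-5.96,0.04,0.55],"fingers":0.05},{"linear":[0.0067,-0.0075,0.003],"delta_rot":[-5.96,0.04,0.55],"fingers":0.05}]
```

>>> {"fn": "send_rows", "kwargs": {"plan": [{"linear": [0.007, 0.003, 0.007], "delta_rot": [-6, 0, 0.6], "fingers": 0.05}, {"linear": [0.007, 0.002, 0.007], "delta_rot": [-6, 0, 0.6], "fingers": 0.05}, {"linear": [0.007, 0.001, 0.008], "delta_rot": [-6, 0, 0.6], "fingers": 0.05}, {"linear": [0.007, 0, 0.008], "delta_rot": [-6, 0, 0.6], "fingers": 0.05}, {"linear": [0.007, -0.001, 0.008], "delta_rot": [-6, 0, 0.6], "fingers": 0.05}, {"linear": [0.007, -0.002, 0.008], "delta_rot": [-6, 0, 0.6], "fingers": 0.05}, {"linear": [0.007, -0.002, 0.007], "delta_rot": [-6, 0, 0.6], "fingers": 0.05}, {"linear": [0.007, -0.003, 0.007], "delta_rot": [-6, 0, 0.6], "fingers": 0.05}, {"linear": [0.007, -0.004, 0.007], "delta_rot": [-6, 0, 0.6], "fingers": 0.05}, {"linear": [0.007, -0.005, 0.006], "delta_rot": [-6, 0, 0.6], "fingers": 0.05}, {"linear": [0.007, -0.005, 0.006], "delta_rot": [-6, 0, 0.6], "fingers": 0.05}, {"linear": [0.007, -0.006, 0.005], "delta_rot": [-6, 0, 0.6], "fingers": 0.05}]}}

```text
clock: 17.85
position: [0.5596, 0.0953, 0.2086]
ee_rot: [0.225, 0.974, 0.039, -0.003]
contact_force: [-0.7, -0.8, -1.4]
width: 0.0584
```

```bash
python3 - <<'E'
from rk import *
c,Rp=plate_now("g2.npz"); s=manip.get_state(); print(c,Rp.as_matrix()[:,0].round(3),s["width"],s["contact_force"].round(1),s["qpos"].round(2))
l=-hv(aS)
rows(*tool_for(ST-.125*l+[0,0,.15],Rpl(l,ez),"g2.npz"),.05,amax=6)
E
```

```text
[0.56186376 0.04791414 0.19302672] [ 0.063 -0.968 -0.243] 0.0584192050980047 [-0.7 -0.8 -1.4] [ 0.3   0.38  1.56 -0.45  1.35  0.35]
dist [ 0.0206 -0.0253 -0.055 ] rot [-14.06   1.12   0.7 ] N 3
[{"linear":[0.0067,0.0001,0.0203],"delta_rot":[-4.69,0.37,0.23],"fingers":0.05},{"linear":[0.0065,-0.0016,0.0202],"delta_rot":[-4.69,0.37,0.23],"fingers":0.05},{"linear":[0.0064,-0.0033,0.0201],"delta_rot":[-4.69,0.37,0.23],"fingers":0.05}]
```

>>> {"fn": "send_rows", "kwargs": {"plan": [{"linear": [0.006, 0, 0.015], "delta_rot": [-4.7, 0.4, 0.2], "fingers": 0.05}, {"linear": [0.006, -0.001, 0.018], "delta_rot": [-4.7, 0.4, 0.2], "fingers": 0.05}, {"linear": [0.005, -0.002, 0.016], "delta_rot": [-3, 0.3, 0.2], "fingers": 0.05}, {"linear": [0.002, 0, 0.006], "delta_rot": [-1, 0, 0], "fingers": 0.05}, {"linear": [0, 0, 0], "delta_rot": [0, 0, 0], "fingers": 0.05}]}}

```text
clock: 18.27
position: [0.5781, 0.0778, 0.1469]
ee_rot: [0.341, 0.939, 0.045, 0.009]
contact_force: [-0.8, -0.2, -1.4]
width: 0.0578
```

```bash
python3 - <<'E'
from chk import *
chk("g2.npz",-1,-.115,.085,n=4)
b=snap("top"); a=snap("scene")
c,Rp=plate_now("g2.npz")
P=np.array([[.065,.03,.003],[.065,-.03,.003],[0,.03,.003],[0,-.03,.003],[-.065,.03,.003],[-.065,-.03,.003]])
print(proj("top",c+Rp.apply(P)).round(1).tolist());print(proj("scene",c+Rp.apply(P)).round(1).tolist())
A=cv2.resize(a[130:250,190:310],(400,400),interpolation=2);B=cv2.resize(b[135:215,225:305],(400,400),interpolation=2)
cv2.imwrite("pics/g7.png",np.hstack([A,B])[:,:,::-1])
E
```

```text
clock 18.2667 F [-0.8 -0.2 -1.4] M [ 0.54  0.06 -0.01] w 0.0578
plate along -132.9 across -0.8 z 143.2 mm lead [ 0.087 -0.996 -0.004] n [ 0.015 -0.002  1.   ]
dist [ 0.0028 -0.0177 -0.0583] rot [-0.2   0.05  1.22] N 4
[{"linear":[0.0005,-0.0059,0.0141],"delta_rot":[-0.05,0.01,0.3],"fingers":0.05},{"linear":[0.0005,-0.0059,0.0141],"delta_rot":[-0.05,0.01,0.3],"fingers":0.05},{"linear":[0.0004,-0.0059,0.0141],"delta_rot":[-0.05,0.01,0.3],"fingers":0.05},{"linear":[0.0004,-0.0059,0.0141],"delta_rot":[-0.05,0.01,0.3],"fingers":0.05}]
[[257.1, 147.9], [259.5, 181.4], [220.3, 150.4], [222.3, 184.0], [183.5, 152.9], [185.1, 186.5]]
[[230.1, 165.6], [253.5, 172.4], [216.8, 183.1], [241.2, 190.6], [202.1, 202.4], [227.5, 210.9]]
```

View pics/g7.png

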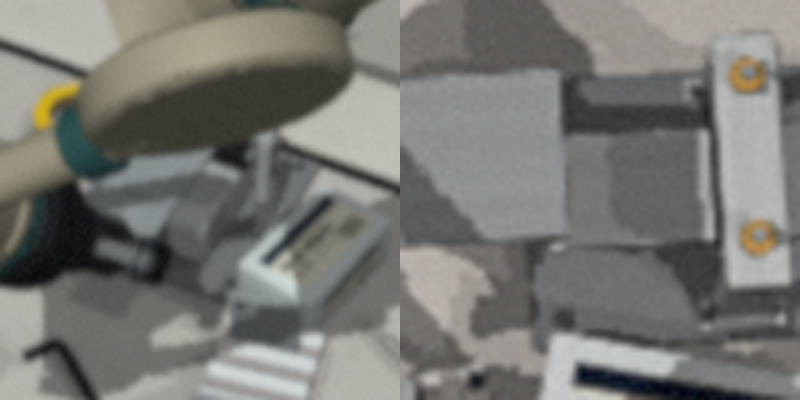

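The lead end shows at right-view (560,70) and (568,240), within 1.5 px of the prediction and about 2 mm toward -x. I'll allow for that.

>>> {"fn": "send_rows", "kwargs": {"plan": [{"linear": [0.001, -0.006, 0.016], "delta_rot": [0, 0, 0.3], "fingers": 0.05}, {"linear": [0.001, -0.006, 0.016], "delta_rot": [0, 0, 0.3], "fingers": 0.05}, {"linear": [0.001, -0.006, 0.016], "delta_rot": [0, 0, 0.3], "fingers": 0.05}, {"linear": [0.001, -0.004, 0.011], "delta_rot": [0, 0, 0.3], "fingers": 0.05}, {"linear": [0, 0, 0], "delta_rot": [0, 0, 0], "fingers": 0.05}]}}

```text
clock: 18.78
position: [0.588, 0.0553, 0.0958]
ee_rot: [0.336, 0.941, 0.029, 0.02]
contact_force: [-0.4, -0.8, -2.6]
width: 0.0579
```

```bash
python3 - <<'E'
from chk import *
chk("g2.npz",-1,-.105,.070,dx=.001,n=2)
E
```

```text
clock 18.7833 F [-0.4 -0.8 -2.6] M [0.55 0.11 0.  ] w 0.0579
plate along -109.8 across 6.4 z 91.5 mm lead [ 0.064 -0.998 -0.013] n [-0.018 -0.014  1.   ]
dist [-0.0054 -0.0051 -0.0222] rot [-0.74 -0.53 -1.03] N 2
[{"linear":[-0.0031,-0.0052,0.0101],"delta_rot":[-0.37,-0.27,-0.51],"fingers":0.05},{"linear":[-0.003,-0.0052,0.01],"delta_rot":[-0.37,-0.27,-0.51],"fingers":0.05}]
```

>>> {"fn": "send_rows", "kwargs": {"plan": [{"linear": [-0.003, -0.005, 0.0095], "delta_rot": [-0.4, -0.3, -0.5], "fingers": 0.05}, {"linear": [-0.003, -0.005, 0.0085], "delta_rot": [-0.4, -0.3, -0.5], "fingers": 0.05}, {"linear": [0, 0, 0], "delta_rot": [0, 0, 0], "fingers": 0.05}]}}

```text
clock: 19.03
position: [0.5838, 0.0501, 0.0774]
ee_rot: [0.342, 0.939, 0.033, 0.014]
contact_force: [-1.0, -0.7, -2.0]
width: 0.0579
```

```bash
python3 - <<'E'
from chk import *
chk("g2.npz",-1,-.08,.0685,dx=.001,n=3)
E
```

```text
clock 19.0333 F [-1.  -0.7 -2. ] M [0.54 0.07 0.02] w 0.0579
plate along -104.9 across 2.0 z 73.8 mm lead [ 0.069 -0.998  0.   ] n [-0.004  0.     1.   ]
dist [ 0.0006 -0.0249 -0.0053] rot [ 0.02 -0.06 -0.27] N 3
[{"linear":[-0.0004,0.0052,0.0067],"delta_rot":[0.01,-0.02,-0.09],"fingers":0.05},{"linear":[-0.0004,0.0052,0.0067],"delta_rot":[0.01,-0.02,-0.09],"fingers":0.05},{"linear":[-0.0004,0.0052,0.0067],"delta_rot":[0.01,-0.02,-0.09],"fingers":0.05}]
```

>>> {"fn": "send_rows", "kwargs": {"plan": [{"linear": [0, -0.0034, 0.0041], "delta_rot": [0, 0, -0.2], "fingers": 0.05}, {"linear": [0, 0.008, 0.0067], "delta_rot": [0, 0, 0], "fingers": 0.05}, {"linear": [0, 0.008, 0.0067], "delta_rot": [0, 0, 0], "fingers": 0.05}, {"linear": [0, 0, 0], "delta_rot": [0, 0, 0], "fingers": 0.05}]}}

```text
clock: 19.37
position: [0.5861, 0.0285, 0.0724]
ee_rot: [0.343, 0.939, 0.036, 0.014]
contact_force: [-0.7, 0.4, -2.1]
width: 0.0586
```

```bash
python3 - <<'E'
from chk import *
chk("g2.npz",-1,-.055,.068,dx=.001,n=3)
E
```

```text
clock 19.3667 F [-0.7  0.4 -2.1] M [0.53 0.07 0.  ] w 0.0586
plate along -83.2 across 3.1 z 68.9 mm lead [ 0.074 -0.997  0.001] n [-0.002  0.001  1.   ]
dist [ 0.0001 -0.0283 -0.0008] rot [ 0.08 -0.2   0.05] N 3
[{"linear":[-0.0007,0.007,0.0063],"delta_rot":[0.03,-0.07,0.02],"fingers":0.05},{"linear":[-0.0007,0.007,0.0063],"delta_rot":[0.03,-0.07,0.02],"fingers":0.05},{"linear":[-0.0007,0.007,0.0063],"delta_rot":[0.03,-0.07,0.02],"fingers":0.05}]
```

>>> {"fn": "send_rows", "kwargs": {"plan": [{"linear": [-0.001, 0.007, 0.0065], "delta_rot": [0, 0, 0], "fingers": 0.05}, {"linear": [-0.001, 0.007, 0.0063], "delta_rot": [0, 0, 0], "fingers": 0.05}, {"linear": [-0.001, 0.007, 0.0063], "delta_rot": [0, 0, 0], "fingers": 0.05}, {"linear": [0, 0, 0], "delta_rot": [0, 0, 0], "fingers": 0.05}]}}

```text
clock: 19.7
position: [0.5877, -0.001, 0.072]
ee_rot: [0.341, 0.939, 0.037, 0.017]
contact_force: [-0.4, -2.1, -2.2]
width: 0.0581
```

```bash
python3 - <<'E'
from chk import *
chk("g2.npz",-1,-.025,.068,dx=.001,n=3)
E
```

```text
clock 19.7 F [-0.4 -2.1 -2.2] M [0.27 0.19 0.16] w 0.0581
plate along -53.6 across 2.7 z 68.2 mm lead [ 0.077 -0.997 -0.003] n [-0.008 -0.004  1.   ]
dist [ 0.0007 -0.0286 -0.0004] rot [-0.18 -0.56 -0.03] N 3
[{"linear":[-0.0006,0.0072,0.0062],"delta_rot":[-0.06,-0.19,-0.01],"fingers":0.05},{"linear":[-0.0005,0.0072,0.0062],"delta_rot":[-0.06,-0.19,-0.01],"fingers":0.05},{"linear":[-0.0005,0.0072,0.0062],"delta_rot":[-0.06,-0.19,-0.01],"fingers":0.05}]
```

Under the roller, mirroring the first pass. Continuing.

>>> {"fn": "send_rows", "kwargs": {"plan": [{"linear": [-0.0005, 0.0072, 0.0062], "delta_rot": [0, -0.2, 0], "fingers": 0.05}, {"linear": [-0.0005, 0.0075, 0.0064], "delta_rot": [0, -0.2, 0], "fingers": 0.05}, {"linear": [0, 0.0075, 0.0064], "delta_rot": [0, 0, 0], "fingers": 0.05}, {"linear": [0, 0.0075, 0.0064], "delta_rot": [0, 0, 0], "fingers": 0.05}, {"linear": [0, 0, 0], "delta_rot": [0, 0, 0], "fingers": 0.05}]}}

```text
clock: 20.12
position: [0.591, -0.042, 0.0716]
ee_rot: [0.339, 0.94, 0.036, 0.016]
contact_force: [2.9, -1.7, -2.5]
width: 0.0577
```

```bash
python3 - <<'E'
from chk import *
chk("g2.npz",-1,.002,.068,dx=.001,n=2)
E
```

```text
clock 20.1167 F [ 2.9 -1.7 -2.5] M [0.43 0.01 0.38] w 0.0577
plate along -12.6 across 2.9 z 67.7 mm lead [ 0.074 -0.997 -0.007] n [-0.005 -0.007  1.   ]
dist [-0.0007 -0.0146 -0.0001] rot [-0.38 -0.35 -0.07] N 2
[{"linear":[-0.0009,0.0056,0.0047],"delta_rot":[-0.19,-0.17,-0.03],"fingers":0.05},{"linear":[-0.0009,0.0056,0.0047],"delta_rot":[-0.19,-0.17,-0.03],"fingers":0.05}]
```

>>> {"fn": "send_rows", "kwargs": {"plan": [{"linear": [-0.0005, 0.0055, 0.0047], "delta_rot": [-0.2, -0.2, 0], "fingers": 0.05}, {"linear": [-0.0005, 0.0055, 0.0047], "delta_rot": [-0.2, -0.2, 0], "fingers": 0.05}, {"linear": [0, 0, 0], "delta_rot": [0, 0, 0], "fingers": 0.05}]}}

```text
clock: 20.37
position: [0.5923, -0.058, 0.0713]
ee_rot: [0.342, 0.939, 0.035, 0.013]
contact_force: [1.3, -0.1, -2.5]
width: 0.0583
```

```bash
python3 - <<'E'
from chk import *
chk("g2.npz",-1,.002,.068,dx=.001,n=2)
b=snap("top")
c,Rp=plate_now("g2.npz")
P=np.array([[.065,.03,.003],[.065,-.03,.003],[-.065,.03,.003],[-.065,-.03,.003]])
print(proj("top",c+Rp.apply(P)).round(1).tolist())
cv2.imwrite("pics/g8.png",cv2.resize(b[135:215,235:355],None,fx=6,fy=6,interpolation=2)[:,:,::-1])
E
```

```text
clock 20.3667 F [ 1.3 -0.1 -2.5] M [0.59 0.05 0.32] w 0.0583
plate along 3.5 across 2.9 z 67.8 mm lead [ 0.071 -0.997  0.   ] n [-0.002 -0.     1.   ]
dist [-0.002   0.0014  0.0002] rot [ 0.   -0.05 -0.1 ] N 2
[{"linear":[-0.001,-0.0005,-0.0006],"delta_rot":[0.0,-0.03,-0.05],"fingers":0.05},{"linear":[-0.001,-0.0005,-0.0006],"delta_rot":[0.0,-0.03,-0.05],"fingers":0.05}]
[[328.0, 151.5], [330.3, 182.3], [260.6, 155.2], [262.3, 186.1]]
```

View pics/g8.png

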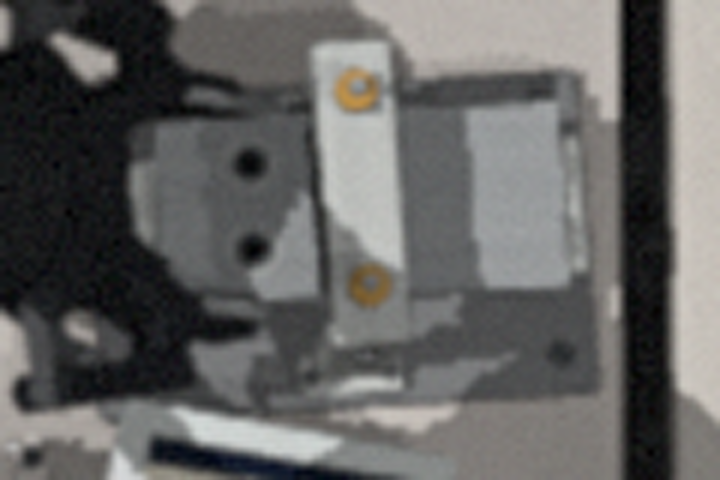

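The countersunk side is up. The lead end is at (328,152) and (330,183), as predicted, so the roller is at the line (about 3 mm past). Drawing it out and up.

>>> {"fn": "send_rows", "kwargs": {"plan": [{"linear": [0, -0.007, -0.006], "delta_rot": [0, 0, 0], "fingers": 0.05}, {"linear": [0, -0.009, -0.0076], "delta_rot": [0, 0, 0], "fingers": 0.05}, {"linear": [0, -0.009, -0.0076], "delta_rot": [0, 0, 0], "fingers": 0.05}, {"linear": [0, -0.009, -0.0076], "delta_rot": [0, 0, 0], "fingers": 0.05}, {"linear": [0, -0.009, -0.0076], "delta_rot": [0, 0, 0], "fingers": 0.05}, {"linear": [0, -0.009, -0.0076], "delta_rot": [0, 0, 0], "fingers": 0.05}, {"linear": [0, -0.009, -0.0076], "delta_rot": [0, 0, 0], "fingers": 0.05}, {"linear": [0, 0, 0], "delta_rot": [0, 0, 0], "fingers": 0.05}]}}

```text
clock: 21.08
position: [0.5848, 0.0287, 0.0713]
ee_rot: [0.344, 0.938, 0.035, 0.012]
contact_force: [-1.0, -0.4, -1.8]
width: 0.0579
```

```bash
python3 - <<'E'
from chk import *
chk("g2.npz",-1,-.11,.070,dx=.001,n=4)
E
```

```text
clock 21.0833 F [-1.  -0.4 -1.8] M [0.54 0.03 0.01] w 0.0579
plate along -83.5 across 1.6 z 68.0 mm lead [ 0.07  -0.998  0.004] n [0.001 0.004 1.   ]
dist [-0.0025  0.0264  0.0022] rot [ 0.22  0.08 -0.01] N 4
[{"linear":[-0.0001,-0.0047,-0.0047],"delta_rot":[0.06,0.02,-0.0],"fingers":0.05},{"linear":[-0.0001,-0.0047,-0.0047],"delta_rot":[0.06,0.02,-0.0],"fingers":0.05},{"linear":[-0.0001,-0.0047,-0.0047],"delta_rot":[0.06,0.02,-0.0],"fingers":0.05},{"linear":[-0.0001,-0.0047,-0.0047],"delta_rot":[0.06,0.02,-0.0],"fingers":0.05}]
```

>>> {"fn": "send_rows", "kwargs": {"plan": [{"linear": [0, -0.012, -0.012], "delta_rot": [0, 0, 0], "fingers": 0.05}, {"linear": [0, -0.012, -0.014], "delta_rot": [0, 0, 0], "fingers": 0.05}, {"linear": [0, -0.005, -0.022], "delta_rot": [0, 0, 0], "fingers": 0.05}, {"linear": [0, 0.01, -0.028], "delta_rot": [0, 0, 0], "fingers": 0.05}, {"linear": [0, 0.019, -0.023], "delta_rot": [0, 0, 0], "fingers": 0.05}, {"linear": [0, 0.019, -0.023], "delta_rot": [0, 0, 0], "fingers": 0.05}, {"linear": [0, 0.019, -0.023], "delta_rot": [0, 0, 0], "fingers": 0.05}, {"linear": [0, 0.01, -0.012], "delta_rot": [0, 0, 0], "fingers": 0.05}, {"linear": [0, 0, 0], "delta_rot": [0, 0, 0], "fingers": 0.05}]}}

```text
clock: 21.83
position: [0.5708, 0.1023, 0.2257]
ee_rot: [0.344, 0.938, 0.036, 0.002]
contact_force: [0.2, -0.3, -1.1]
width: 0.0583
```

```bash
python3 - <<'E'
from rk import *
print(plate_now("g2.npz")[0])
rk("g2.npz",-1,.205,n=15)
E
```

```text
[0.57330991 0.05255382 0.22235548]
clock 21.8333 F [ 0.2 -0.3 -1.1] M [0.57 0.07 0.02] w 0.0583 rack-frame mm [ 93.  -28.  222.4] bottom 157.4
dist [-0.0929 -0.0452  0.0291] rot [90.    0.8  -9.14] N 15
[{"linear":[-0.0064,0.0031,0.0003],"delta_rot":[6.0,0.05,-0.61],"fingers":0.05},{"linear":[-0.0065,0.0031,-0.0],"delta_rot":[6.0,0.05,-0.61],"fingers":0.05},{"linear":[-0.0065,0.003,-0.0004],"delta_rot":[6.0,0.05,-0.61],"fingers":0.05},{"linear":[-0.0065,0.0029,-0.0007],"delta_rot":[6.0,0.05,-0.61],"fingers":0.05},{"linear":[-0.0065,0.0027,-0.001],"delta_rot":[6.0,0.05,-0.61],"fingers":0.05},{"linear":[-0.0066,0.0025,-0.0013],"delta_rot":[6.0,0.05,-0.61],"fingers":0.05},{"linear":[-0.0066,0.0023,-0.0015],"delta_rot":[6.0,0.05,-0.61],"fingers":0.05},{"linear":[-0.0066,0.0021,-0.0018],"delta_rot":[6.0,0.05,-0.61],"fingers":0.05},{"linear":[-0.0066,0.0018,-0.002],"delta_rot":[6.0,0.05,-0.61],"fingers":0.05},{"linear":[-0.0067,0.0015,-0.0021],"delta_rot":[6.0,0.05,-0.61],"fingers":0.05},{"linear":[-0.0067,0.0012,-0.0023],"delta_rot":[6.0,0.05,-0.61],"fingers":0.05},{"linear":[-0.0067,0.0009,-0.0024],"delta_rot":[6.0,0.05,-0.61],"fingers":0.05}]
[{"linear":[-0.0067,0.0006,-0.0025],"delta_rot":[6.0,0.05,-0.61],"fingers":0.05},{"linear":[-0.0067,0.0002,-0.0025],"delta_rot":[6.0,0.05,-0.61],"fingers":0.05},{"linear":[-0.0067,-0.0001,-0.0025],"delta_rot":[6.0,0.05,-0.61],"fingers":0.05}]
```

>>> {"fn": "send_rows", "kwargs": {"plan": [{"linear": [-0.0065, 0.003, 0], "delta_rot": [6, 0, -0.6], "fingers": 0.05}, {"linear": [-0.0065, 0.003, 0], "delta_rot": [6, 0, -0.6], "fingers": 0.05}, {"linear": [-0.0065, 0.003, 0], "delta_rot": [6, 0, -0.6], "fingers": 0.05}, {"linear": [-0.0065, 0.003, -0.001], "delta_rot": [6, 0, -0.6], "fingers": 0.05}, {"linear": [-0.0065, 0.003, -0.001], "delta_rot": [6, 0, -0.6], "fingers": 0.05}, {"linear": [-0.0065, 0.0025, -0.001], "delta_rot": [6, 0, -0.6], "fingers": 0.05}, {"linear": [-0.0065, 0.002, -0.0015], "delta_rot": [6, 0, -0.6], "fingers": 0.05}, {"linear": [-0.0065, 0.002, -0.002], "delta_rot": [6, 0, -0.6], "fingers": 0.05}, {"linear": [-0.0065, 0.002, -0.002], "delta_rot": [6, 0, -0.6], "fingers": 0.05}, {"linear": [-0.0065, 0.0015, -0.002], "delta_rot": [6, 0, -0.6], "fingers": 0.05}, {"linear": [-0.0065, 0.001, -0.0025], "delta_rot": [6, 0, -0.6], "fingers": 0.05}, {"linear": [-0.0065, 0.001, -0.0025], "delta_rot": [6, 0, -0.6], "fingers": 0.05}]}}

```text
clock: 22.83
position: [0.4819, 0.0752, 0.2419]
ee_rot: [-0.302, 0.948, 0.088, -0.053]
contact_force: [-1.1, -0.2, -3.2]
width: 0.0579
```

```bash
python3 - <<'E'
from rk import *
rk("g2.npz",-1,.19,n=4)
E
```

```text
clock 22.8333 F [-1.1 -0.2 -3.2] M [-0.43 -0.11 -0.01] w 0.0579 rack-frame mm [  5.1   4.5 192.8] bottom 127.8
dist [-0.004  -0.0181 -0.0021] rot [14.3   1.7  -2.45] N 4
[{"linear":[-0.0018,0.0038,-0.002],"delta_rot":[3.58,0.42,-0.61],"fingers":0.05},{"linear":[-0.0019,0.0037,-0.0022],"delta_rot":[3.58,0.42,-0.61],"fingers":0.05},{"linear":[-0.0019,0.0035,-0.0025],"delta_rot":[3.58,0.42,-0.61],"fingers":0.05},{"linear":[-0.0019,0.0033,-0.0027],"delta_rot":[3.58,0.42,-0.61],"fingers":0.05}]
```

>>> {"fn": "send_rows", "kwargs": {"plan": [{"linear": [-0.001, 0.004, -0.002], "delta_rot": [3.6, 0.4, -0.6], "fingers": 0.05}, {"linear": [-0.001, 0.004, -0.002], "delta_rot": [3.6, 0.4, -0.6], "fingers": 0.05}, {"linear": [-0.001, 0.0035, -0.0025], "delta_rot": [3.6, 0.4, -0.6], "fingers": 0.05}, {"linear": [-0.001, 0.002, -0.002], "delta_rot": [1.5, 0.2, -0.3], "fingers": 0.05}, {"linear": [0, 0, 0], "delta_rot": [0, 0, 0], "fingers": 0.05}]}}

```text
clock: 23.25
position: [0.4755, 0.0551, 0.2333]
ee_rot: [-0.412, 0.905, 0.088, -0.052]
contact_force: [0.1, -0.4, -1.8]
width: 0.0578
```

```bash
python3 - <<'E'
from rk import *
rk("g2.npz",-1,.135,n=4)
E
```

```text
clock 23.25 F [ 0.1 -0.4 -1.8] M [-0.55 -0.08  0.03] w 0.0578 rack-frame mm [ -4.   -2.2 183.5] bottom 118.5
dist [ 0.0024  0.002  -0.0485] rot [ 0.85  0.6  -1.4 ] N 4
[{"linear":[0.001,0.0089,0.0082],"delta_rot":[0.21,0.15,-0.35],"fingers":0.05},{"linear":[0.0009,0.009,0.0082],"delta_rot":[0.21,0.15,-0.35],"fingers":0.05},{"linear":[0.0008,0.009,0.0081],"delta_rot":[0.21,0.15,-0.35],"fingers":0.05},{"linear":[0.0007,0.009,0.0081],"delta_rot":[0.21,0.15,-0.35],"fingers":0.05}]
```

>>> {"fn": "send_rows", "kwargs": {"plan": [{"linear": [0.001, 0.009, 0.008], "delta_rot": [0.2, 0.2, -0.4], "fingers": 0.05}, {"linear": [0.001, 0.009, 0.008], "delta_rot": [0.2, 0.2, -0.4], "fingers": 0.05}, {"linear": [0.001, 0.009, 0.008], "delta_rot": [0.2, 0.2, -0.4], "fingers": 0.05}, {"linear": [0, 0.009, 0.008], "delta_rot": [0.2, 0, -0.3], "fingers": 0.05}, {"linear": [0, 0, 0], "delta_rot": [0, 0, 0], "fingers": 0.05}]}}

```text
clock: 23.67
position: [0.4767, 0.0589, 0.1799]
ee_rot: [-0.418, 0.902, 0.099, -0.043]
contact_force: [-0.1, 0.5, -2.3]
width: 0.0578
```

```bash
python3 - <<'E'
from rk import *
rk("g2.npz",-1,.118,n=2)
b=snap("top")
c,Rp=plate_now("g2.npz")
P=np.array([[-.065,.03,.0],[-.065,-.03,.0]])
print(proj("top",c+Rp.apply(P)).round(1).tolist())
cv2.imwrite("pics/g9.png",cv2.resize(b[180:268,165:265],None,fx=6,fy=6,interpolation=2)[:,:,::-1])
E
```

```text
clock 23.6667 F [-0.1  0.5 -2.3] M [-0.5  -0.07 -0.02] w 0.0578 rack-frame mm [ -0.8   1.8 130. ] bottom 65.0
dist [ 0.0012 -0.0018 -0.0121] rot [0.29 0.19 0.28] N 2
[{"linear":[0.0004,0.0053,0.0031],"delta_rot":[0.14,0.1,0.14],"fingers":0.05},{"linear":[0.0004,0.0053,0.0031],"delta_rot":[0.14,0.1,0.14],"fingers":0.05}]
[[192.6, 208.1], [199.3, 244.3]]
```

The viewer's picture limit is reached, so I'll go on by numbers and forces.

>>> {"fn": "send_rows", "kwargs": {"plan": [{"linear": [0, 0.007, 0.0045], "delta_rot": [0.1, 0.1, 0.1], "fingers": 0.05}, {"linear": [0, 0.007, 0.0045], "delta_rot": [0.1, 0.1, 0.1], "fingers": 0.05}, {"linear": [0, 0, 0], "delta_rot": [0, 0, 0], "fingers": 0.05}]}}

```text
clock: 23.97
position: [0.4779, 0.0579, 0.1638]
ee_rot: [-0.419, 0.902, 0.098, -0.042]
contact_force: [-0.7, -0.2, -1.2]
width: 0.0577
```

```bash
python3 - <<'E'
from rk import *
rk("g2.npz",-1,.098,n=2)
E
```

```text
clock 23.9667 F [-0.7 -0.2 -1.2] M [-0.56 -0.1   0.01] w 0.0577 rack-frame mm [  0.3   0.7 114. ] bottom 49.0
dist [ 0.     -0.0008 -0.016 ] rot [ 0.13 -0.03  0.27] N 2
[{"linear":[-0.0001,0.0064,0.0049],"delta_rot":[0.07,-0.02,0.13],"fingers":0.05},{"linear":[-0.0001,0.0064,0.0049],"delta_rot":[0.07,-0.02,0.13],"fingers":0.05}]
```

>>> {"fn": "send_rows", "kwargs": {"plan": [{"linear": [0, 0.0064, 0.0049], "delta_rot": [0.1, 0, 0.1], "fingers": 0.05}, {"linear": [0, 0.0066, 0.0052], "delta_rot": [0, 0, 0.1], "fingers": 0.05}, {"linear": [0, 0, 0], "delta_rot": [0, 0, 0], "fingers": 0.05}]}}

```text
clock: 24.22
position: [0.4787, 0.057, 0.1461]
ee_rot: [-0.419, 0.902, 0.097, -0.042]
contact_force: [0.0, -0.2, -1.5]
width: 0.0579
```

```bash
python3 - <<'E'
from rk import *
rk("g2.npz",-1,.0775,n=4)
E
```

```text
clock 24.2167 F [ 0.  -0.2 -1.5] M [-0.53 -0.05  0.06] w 0.0579 rack-frame mm [ 0.8 -0.3 96.3] bottom 31.3
dist [-0.0007  0.0001 -0.0188] rot [ 0.09 -0.09  0.11] N 4
[{"linear":[-0.0002,0.0035,0.0031],"delta_rot":[0.02,-0.02,0.03],"fingers":0.05},{"linear":[-0.0002,0.0035,0.0031],"delta_rot":[0.02,-0.02,0.03],"fingers":0.05},{"linear":[-0.0002,0.0035,0.0031],"delta_rot":[0.02,-0.02,0.03],"fingers":0.05},{"linear":[-0.0002,0.0035,0.0031],"delta_rot":[0.02,-0.02,0.03],"fingers":0.05}]
```

In the slot without contact. Down to the floor.

>>> {"fn": "send_rows", "kwargs": {"plan": [{"linear": [0, 0.0035, 0.0031], "delta_rot": [0, 0, 0], "fingers": 0.05}, {"linear": [0, 0.0035, 0.0031], "delta_rot": [0, 0, 0], "fingers": 0.05}, {"linear": [0, 0.0035, 0.0031], "delta_rot": [0, 0, 0], "fingers": 0.05}, {"linear": [0, 0.0025, 0.0022], "delta_rot": [0, 0, 0], "fingers": 0.05}, {"linear": [0, 0, 0], "delta_rot": [0, 0, 0], "fingers": 0.05}]}}

```text
clock: 24.63
position: [0.479, 0.0572, 0.1267]
ee_rot: [-0.42, 0.902, 0.097, -0.042]
contact_force: [0.1, 0.4, -2.9]
width: 0.0577
```

```bash
python3 - <<'E'
from rk import *
rk("g2.npz",-1,.077,n=1)
E
```

```text
clock 24.6333 F [ 0.1  0.4 -2.9] M [-0.52 -0.09  0.01] w 0.0577 rack-frame mm [ 1.2 -0.2 76.9] bottom 11.9
dist [-0.0011 -0.0001  0.0001] rot [ 0.08 -0.13  0.09] N 1
[{"linear":[-0.0011,-0.0001,0.0001],"delta_rot":[0.08,-0.13,0.09],"fingers":0.05}]
```

>>> {"fn": "send_rows", "kwargs": {"plan": [{"linear": [0, 0.0007, 0.0006], "delta_rot": [0, 0, 0], "fingers": 0.05}, {"linear": [0, 0, 0], "delta_rot": [0, 0, 0], "fingers": 0.085}, {"linear": [0, 0, 0], "delta_rot": [0, 0, 0], "fingers": 0.085}, {"linear": [0, 0, 0], "delta_rot": [0, 0, 0], "fingers": 0.085}, {"linear": [0, 0, 0], "delta_rot": [0, 0, 0], "fingers": 0.085}, {"linear": [0, 0, -0.01], "delta_rot": [0, 0, 0], "fingers": 0.085}, {"linear": [0, 0, -0.02], "delta_rot": [0, 0, 0], "fingers": 0.085}, {"linear": [0, 0, -0.03], "delta_rot": [0, 0, 0], "fingers": 0.085}, {"linear": [0, 0, -0.03], "delta_rot": [0, 0, 0], "fingers": 0.085}, {"linear": [0, 0, -0.03], "delta_rot": [0, 0, 0], "fingers": 0.085}, {"linear": [0, 0, -0.03], "delta_rot": [0, 0, 0], "fingers": 0.085}, {"linear": [0, 0, 0], "delta_rot": [0, 0, 0], "fingers": 0.085}]}}

```text
clock: 25.63
position: [0.5023, -0.0604, 0.2305]
ee_rot: [-0.421, 0.901, 0.097, -0.043]
contact_force: [0.7, -0.3, 0.4]
width: 0.0849
```

```bash
python3 - <<'E'
from rk import *
s=manip.get_state();print(s["clock"],s["width"],s["position"].round(3),s["contact_force"].round(1),s["qd"].round(2))
b=snap("top");cv2.imwrite("pics/end.png",b[:,:,::-1])
for n in("plate","short_0"):
    for d in manip.masks_of(n,"top")[:3]:
        m=d["pixels"].astype(np.uint8); cs=max(cv2.findContours(m,0,1)[0],key=len)
        print(n,round(d["p"],2),np.round(d["extent"]).tolist(),cv2.boxPoints(cv2.minAreaRect(cs)).round(1).tolist())
# expected top edges for lean -9, 0, +9 mm and short plates
for dy in(-.009,0,.009): print("top edge",dy,proj("top",[RK+.0012*hv(aR)+sx*.03*hv(aR)+dy*yr+.142*ez for sx in(1,-1)]).round(1).tolist())
# bright edge rows in the image: print the row through mid slot
g=cv2.cvtColor(b,cv2.COLOR_RGB2GRAY); 
for v in(222,228,234): print(v,g[v,170:245].tolist())
E
```

```text
25.6333 0.08490313214876952 [ 0.502 -0.06   0.23 ] [ 0.7 -0.3  0.4] [ 0.01 -0.    0.06  0.   -0.01 -0.  ]
plate 0.88 [196.0, 212.0, 214.0, 240.0] [[195.3000030517578, 210.3000030517578], [205.5, 208.3000030517578], [212.5, 243.5], [202.3000030517578, 245.5]]
plate 0.49 [172.0, 208.0, 252.0, 254.0] [[169.5, 220.10000610351562], [242.10000610351562, 205.89999389648438], [249.6999969482422, 244.5], [177.10000610351562, 258.79998779296875]]
short_0 0.61 [223.0, 216.0, 234.0, 240.0] [[224.5, 213.3000030517578], [229.60000610351562, 212.3000030517578], [234.0, 236.5], [228.89999389648438, 237.39999389648438]]
short_0 0.58 [194.0, 209.0, 212.0, 244.0] [[195.1999969482422, 210.3000030517578], [206.3000030517578, 208.3000030517578], [212.8000030517578, 243.6999969482422], [201.60000610351562, 245.6999969482422]]
short_0 0.56 [179.0, 221.0, 186.0, 245.0] [[177.89999389648438, 221.1999969482422], [184.39999389648438, 220.0], [189.5, 246.6999969482422], [182.89999389648438, 248.0]]
top edge -0.009 [[203.1, 208.7], [209.4, 242.6]]
top edge 0 [[198.1, 209.7], [204.2, 243.6]]
top edge 0.009 [[193.0
[... 364 characters left out ...]
98]
228 [154, 163, 181, 187, 187, 181, 178, 170, 136, 114, 149, 152, 126, 71, 46, 51, 65, 91, 97, 93, 90, 93, 89, 84, 65, 79, 110, 108, 120, 155, 160, 140, 80, 43, 53, 53, 52, 50, 53, 68, 94, 96, 100, 111, 118, 115, 106, 83, 104, 114, 110, 99, 93, 93, 92, 94, 86, 102, 148, 151, 131, 72, 67, 97, 99, 101, 111, 115, 117, 108, 107, 125, 126, 117, 111]
234 [153, 152, 160, 174, 183, 183, 179, 177, 171, 134, 118, 146, 154, 130, 74, 47, 49, 63, 91, 99, 101, 112, 115, 116, 106, 81, 83, 106, 110, 117, 149, 158, 141, 85, 48, 38, 46, 45, 47, 51, 69, 96, 99, 100, 115, 115, 114, 111, 87, 99, 109, 107, 102, 98, 91, 96, 90, 91, 108, 151, 155, 135, 77, 62, 91, 99, 100, 111, 113, 116, 110, 113, 126, 133, 133]
```

```bash
python3 - <<'E'
from rk import *
a=snap("scene")
for n in("plate","short_0"):
    for d in manip.masks_of(n,"scene")[:3]:
        m=d["pixels"].astype(np.uint8); cs=max(cv2.findContours(m,0,1)[0],key=len)
        ys,xs=np.nonzero(m); print(n,round(d["p"],2),np.round(d["extent"]).tolist(),"top per col",[(int(x),int(ys[xs==x].min()),int(ys[xs==x].max())) for x in np.unique(xs)[2::5]])
for zb in(.012,.030):
    print(zb,[proj("scene",[RK+.0012*hv(aR)+sx*.03*hv(aR)+dy*yr+(zz+zb)*ez for sx in(1,-1)]).round(1).tolist() for dy,zz in((.003,.13),(0,.033))])
E
```

```text
plate 0.78 [252.0, 212.0, 278.0, 251.0] top per col [(253, 213, 245), (258, 213, 246), (263, 215, 247), (268, 216, 249), (273, 217, 250), (278, 219, 233)]
short_0 0.59 [248.0, 246.0, 274.0, 265.0] top per col [(250, 248, 262), (255, 249, 263), (260, 250, 265), (265, 251, 265), (270, 253, 264)]
0.012 [[[249.4, 213.8], [277.6, 220.2]], [[250.3, 241.3], [276.0, 247.6]]]
0.03 [[[249.3, 207.9], [278.0, 214.4]], [[250.2, 236.4], [276.3, 242.7]]]
```

```bash
python3 - <<'E'
from rk import *
print(proj("scene",[RK+sx*.025*hv(aR)+.044*yr+.082*ez+e*.003*yr for e in(-1,1) for sx in(1,-1)]).round(1).tolist(),"mask top edge: (250,248) (270,253)")
# refine plate top edge height by matching both views: top-view edge mid (199.8,228), scene edge line
for z in(.130,.136,.142,.148,.154,.160):
    m=at_z("top",[[199.6,228]],z)[0]
    e=[m+sx*.028*hv(aR)-.003*yr for sx in(1,-1)]
    q=proj("scene",e); print(z,(R.from_euler("z",-aR).apply(m-RK)*1e3).round(1),"top v at u=258,268:",np.interp([258,268],q[:,0],q[:,1]).round(1),"mask 213,216")
E
```

```text
[[247.1, 246.3], [270.0, 251.9], [246.2, 248.5], [269.2, 254.2]] mask top edge: (250,248) (270,253)
0.13 [  0.2   4.4 130. ] top v at u=258,268: [219.  221.3] mask 213,216
0.136 [ -0.2   3.7 136. ] top v at u=258,268: [216.8 219.1] mask 213,216
0.142 [ -0.7   3.1 142. ] top v at u=258,268: [214.6 216.9] mask 213,216
0.148 [ -1.1   2.4 148. ] top v at u=258,268: [212.4 214.7] mask 213,216
0.154 [ -1.6   1.7 154. ] top v at u=258,268: [210.2 212.5] mask 213,216
0.16 [ -2.1   1.  160. ] top v at u=258,268: [208.  210.2] mask 213,216
```

The checks agree:
- **Height:** the top edge triangulates to about 144 mm, against 142 mm expected when home.
- **Release:** by arm kinematics the plate's lower end was at the 12 mm slot floor when I let go.
- **Rack and gripper:** the short plates have not moved, and the gripper is well clear.

Handing in.

```bash
python3 -c "
from rig import manip
print(manip.sign_off(), manip.get_state()['clock'])"
```

```text
the job is handed in; nothing more can be done
the job is handed in; nothing more can be done
```

I rolled the plain back first, pushing the plate in leading end first. Then I stood the plate in the middle slot, regripped it from the other side, and rolled the countersunk side from the station's other end. It finished in the middle slot, leading end down, and was handed in after about 26 s.

**Rolling:** my last reading on each pass put the roller at the scribed line. On the back it read 0.2 mm short, then I pushed about 2 mm more without reading again. On the countersunk side it read about 3.5 mm past. The plate was within about 0.6° of flat, and the forces I read stayed under about 5 N.

**Final check:**
- **Seating:** at release the plate's lower end was at the 12 mm slot floor by arm kinematics. The two cameras put its top edge at about 144 mm, against 142 mm expected. The scene camera read 1–2 px high there, within its error, so that check agrees only to a few millimetres.
- **Rack:** the plate stands nearly upright. Both short plates look unmoved in the top view, and the gripper was open and well clear.

**Not seen:** the 12-picture viewing limit ran out before the final insertion. That step and the end state were checked by numbers, forces and masks only.

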